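Set up the hand drill stand: mark under the bit, keyed knob on, bit held down

ROBOT

A 7-joint arm with a two-finger parallel gripper is mounted at the origin on a cart in front of the work surface, level with it; the furniture and walls round the work are solid. World frame = base frame: x ahead of the robot, y to its left, z up, the work surface at z = 0. Lengths are in m, angles in rad, forces in N, time in s.
With the tool pointing down it reaches from about 0.4 to 0.85 m from the base axis. Payload 6.9 kg.
Tool frame: the origin (TCP) lies midway between the tips of the shut fingers; the grasp point (between the pads) lies 19 mm behind it; x points along the fingers, y is the direction in which the jaws open and shut, and the axes are right-handed (so a half turn about x gives the same grasp; the last joint's range is limited). The gripper opens to 85 mm and grips with 20 to 120 N. Pads are 22 mm wide; open, the fingers measure 114 mm over their backs; the gripper's body (76 mm by 85 mm) begins 54 mm behind the grasp point. The pads swing forward as they close: fully open they stand 13 mm farther back than shut.
Start: joints at [1.264, 0.507, -0.238, 1.5, 0.126, 1.149, -0.155], TCP at [0.25, -0.573, 0.231] pointing down, gripper open.
Joint ranges: [-3.08, 3.08], [-0.24, 2.05], [-1.43, 1.35], [0, 2.5], [-1.52, 4.66], [0.17, 1.96], [-2.89, 2.89]. Speed limits (rad/s): [2.39, 2.39, 3.14, 3.14, 3.14, 3.14, 3.14].

INTERFACE

Orientations are given as a unit quaternion [x, y, z, w].
In Python, from bench import * gives the robot as it stands.
- The arm moves only by the tool send_rows, never from a script. Its argument "steps" is a list of rows, each a list of 3 entries, a list of its own where there are three numbers: the finger opening in m, from 0 to 0.0854, then the shift along the tool's x, y, z in m, then the turn, a rotation vector about the tool's x, y, z in rad. In form: [[claw, [x, y, z], [ax, ay, az]], ...]. A call has 1 to 20 rows; each row shifts and turns the commanded pose from where the row before left it, along the tool's axes as they then stand; what a row does not reach is not made up. A row lasts 1/12 s, in which the tool goes at most 41.7 mm and 7.16 degrees, less where a joint would pass 70% of its speed; a pose out of reach is approached as far as the arm can. A call is refused whole if a number of a shift passes 0.0417 or a number of a turn 0.125, either way. A call with a gripper value outside its range is refused whole. The fingers move at their own pace and stop on an object; "grip_force" is the grip in N (left out, the last holds). Time passes only in rows, so rows that do not move let the fingers close. It gives the time, the measured TCP pose, the force and the opening at its end, in the units of the state.
- observe(): the state, without advancing time (a new reading comes with each control period).
- capture(name): name is "scene" or "top" or "wrist"; returns a dict with "img" (400x640x3 uint8, blue, green, red), "camera_matrix" (3x3 intrinsics, pixels), "distortion" ([k1, k2, p1, p2, k3] as OpenCV has them; the pictures are not rectified), "camera_from_world" (4x4, takes a point from world to camera coordinates). Camera axes: x right, y up, looking along -z (the intrinsics and any distortion apply to the point x, -y, -z); pixel columns grow to the right and rows downward; lengths in m; the calibration is good to about 2 mm. A picture is of the moment at which its call begins. There is no depth.
- finish_job(): hands the job in, once; it reports no verdict.
The state is a dict: "t": time; "qpos": joint angles; "dq": joint speeds; "effort": joint torques, N m; "tool_pos": TCP position; "tcp_rot": TCP orientation; "force": force on the tool from outside, world axes, zero at the start; "wrist_torque": the same for the moment, N m; "width": opening from 0.0 (shut) to 1.0 (fully open).
Only numpy, scipy, OpenCV 4.12 (cv2) and the standard library are available. Lean on these libraries where they do the work, as an engineer would, in place of code of your own. Each camera call takes 0.05 s, during which the arm holds its last target.

TASK

Slide the pale strip on the drill stand's table until the pencilled ring sits straight under the point of the bit and leave it lying there. Then take the black bar knob, turn it so that its flat matches the flat of the D-shaped spindle end, push it fully home and keep pressing it down, so that the bit comes down and its point bears firmly on the ring. Finish while still holding the knob pressed down, and leave the nail tin and the turned wooden sleeve where they stand.

Things in the scene. Friction and masses are not known exactly. Their poses are not given: they have to be found in the camera images.
- stand: fixed grey hand drill stand. Origin at bench height below the spindle axis; x along its brass fence, roughly away from the robot; column 80 mm off at -y. Table 150 mm along x, y -107 to 43 mm, top at z = 16 mm. Fence 120 mm long, face at y = -15.5 mm, 8 mm above the table. Head over the spindle: radius 19 mm, z 114 to 151 mm; column clamp: radius 23 mm, top 152 mm (knobbed lever to 165 mm)
- spindle: steel spindle of the stand; turns stiffly about z, slides down against a spring. Origin on its axis on top of the shoulder (disc, radius 15 mm), 174 mm above the bench when up. The D-shaped end rises 18 mm from there: radius 9 mm, flat 4.5 mm from the axis facing this frame's -x, top edge chamfered; white dot on the shoulder at the flat's side. Chuck (radius 12.5 mm) and 8 mm bit below the head
- quill (a joint): how far the spindle is pushed down, m: 0 up (held there by its spring), 0.014 when the bit's point meets the strip, stop at 0.018. It starts to move at about 5 N of push and takes about 9 N to reach the strip
- bit_point (a point): point of the bit, 132 mm below the spindle's origin; 42 mm above the bench when up, 14 mm over the strip
- ring_mark (a point): middle of the pencilled ring (8 mm across, with a cross of pencil lines) on the top face of the strip, 10 mm from the strip's middle towards its far end. x along the strip (roughly away from the robot), y across, z up
- strip_mid (a point): centre of the pale wooden strip, half-way up: 260 mm long (x of this frame, roughly away from the robot), 30 mm wide (y), 12 mm thick, 70 g. It lies loose on the stand's table beside the fence, both ends overhanging the table; the near end (-x) can be gripped across its width, clear of the table
- strip: the same pale strip; origin under its centre, on its underside. Its own x and y are not along the strip: use the axes of strip_mid
- knob_grip (a point): centre of the black knob's bar grip, 40 mm above the knob's underside; it stands on the bench, bore down. Bar 50 mm along x of this frame, 16 mm wide (y), 24 to 53 mm above the underside, over a round hub 37 mm across; 90 g. White line at the bar's -x end, where the bore has its flat. Fully home (hub on the shoulder) this point is 40 mm above the spindle's origin and both x axes agree
- knob: the same black knob; origin in the middle of its underside, axes as knob_grip. Bore open below, 20 mm deep, radius 10 mm, with a flat 5.5 mm from the axis on the -x side
- nail_tin: bystander: open grey tin of nails, 66 mm across, 75 mm tall, origin under its middle
- spool: bystander: turned pale wooden sleeve standing on the bench, 42 mm across, 70 mm tall, origin under its middle
There are look-alikes about, which are no part of the job. Leave any green or purple look-alike of the knob alone.

How it is judged:
By the outcome, as a careful person would: the job done as asked, in the order asked, and still so for the second after the job is handed in, while the arm keeps its last pose, push and grip.
It also fails if it takes over 72 s, if anything falls off the work surface, if the arm or the gripper's body presses on something with over 40 N, if the wrist force passes 120 N, or if a joint passes its speed limit or range.

## Working session

There is one attempt and no reset: what is moved stays moved. The work goes in short steps, Python scripts to look and compute and a tool call to move; the robot and the scene stay as the last step left them, time stands still between calls to the robot, and variables do not carry over. Pictures are saved under pics/ and viewed, and the job is handed in when it is done.

Besides the shell and the picture viewer there is one more tool, called after "Emit:" as a command line: name --argument value ..., lists and objects as JSON in quotes. send_rows: Moves the arm, as the interface text tells. Its arguments: {"type":"object","properties":{"steps":{"type":"array"},"grip_force":{"type":"number"}},"required":["steps"]}

```bash
ls; mkdir -p pics
python3 - <<'E'
from bench import *
import cv2
s=observe()
for k,v in s.items(): print(k,v)
for n in ["scene","top","wrist"]:
    c=capture(n); cv2.imwrite(f"pics/{n}0.png",c["img"]); 
    import numpy as np
    print(n,np.round(c["camera_matrix"],1).tolist(),c["distortion"],np.round(c["camera_from_world"],3).tolist())
E
```

```text
pics
t 0.0
qpos [ 1.26447805  0.50834928 -0.23748321  1.5011652   0.12568373  1.14888102
 -0.15481491]
dq [ 0.00037532  0.00069556  0.00098245 -0.0005475  -0.00120162  0.00081234
 -0.00174556]
effort [-4.31448889e-04 -6.20603371e+01 -2.18753569e+00 -2.49659801e+01
  1.24182602e-02  1.18650013e-02  1.57210927e-06]
tool_pos [ 0.2498796  -0.57231362  0.23040994]
tcp_rot [-0.69202726 -0.14518637  0.69231653 -0.14393407]
force [-0.57466129 -0.08701826 -0.14361642]
wrist_torque [ 0.00119892 -0.00488438  0.01404112]
width 1.000604707583623
scene [[450.0, 0.0, 325.8], [0.0, 450.0, 200.0], [0.0, 0.0, 1.0]] [0.00244822 0.         0.         0.         0.        ] [[-0.945, -0.326, 0.013, 0.444], [0.198, -0.542, 0.817, -0.335], [-0.26, 0.775, 0.577, -0.637], [0.0, 0.0, 0.0, 1.0]]
top [[491.0, 0.0, 315.8], [0.0, 491.0, 196.3], [0.0, 0.0, 1.0]] [-0.13442361  0.          0.          0.          0.        ] [[0.018, -1.0, -0.014, -0.211], [0.997, 0.017, 0.072, -0.536], [-0.072, -0.016, 0.997, -1.083], [0.0, 0.0, 0.0, 1.0]]
wrist [[326.7, 0.0, 325.9], [0.0, 326.7, 198.4], [0.0, 0.0, 1.0]] [-0.01666106  0.          0.          0.          0.        ] [[0.4, -0.917, -0.0, -0.625], [0.866, 0.378, -0.327, 0.042], [0.3, 0.131, 0.945, -0.382], [0.0, 0.0, 0.0, 1.0]]
```

View pics/scene0.png

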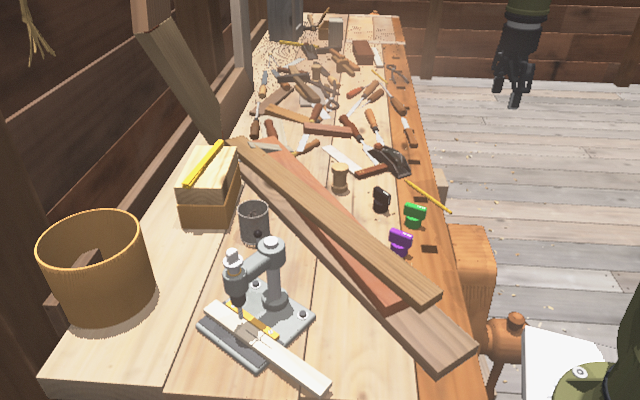

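View pics/top0.png

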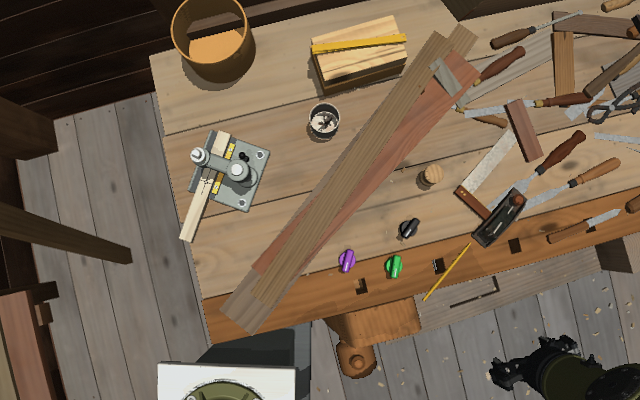

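View pics/wrist0.png

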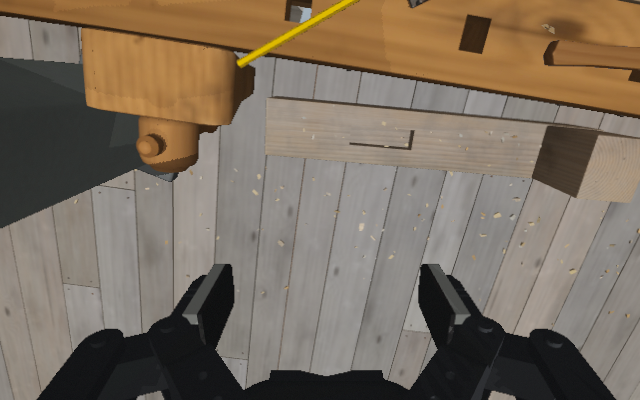

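```bash
cat > h.py <<'E'
from bench import *
import numpy as np, cv2
from scipy.spatial.transform import Rotation as R
def ray(c,uv):
    uv=np.array(uv,float).reshape(-1,1,2)
    n=cv2.undistortPoints(uv,c["camera_matrix"],np.array(c["distortion"])).reshape(-1,2)
    T=c["camera_from_world"]; Rc=T[:3,:3]; o=-Rc.T@T[:3,3]
    d=np.c_[n[:,0],-n[:,1],-np.ones(len(n))]@Rc
    return o,d/np.linalg.norm(d,axis=1)[:,None]
def onz(c,uv,z):
    o,d=ray(c,uv); return o+d*((z-o[2])/d[:,2])[:,None]
def tri(c1,u1,c2,u2):
    o1,d1=ray(c1,u1);o2,d2=ray(c2,u2);d1=d1[0];d2=d2[0]
    A=np.c_[d1,-d2]; t=np.linalg.lstsq(A,o2-o1,rcond=None)[0]
    p,q=o1+t[0]*d1,o2+t[1]*d2; return (p+q)/2,np.linalg.norm(p-q)
def proj(c,P):
    T=c["camera_from_world"]; p=np.atleast_2d(P)@T[:3,:3].T+T[:3,3]
    q=p*[1,-1,-1]
    return cv2.projectPoints(q,np.zeros(3),np.zeros(3),c["camera_matrix"],np.array(c["distortion"]))[0].reshape(-1,2)
def crop(c,name,x,y,w,h,k):
    cv2.imwrite(f"pics/{name}.png",cv2.resize(c["img"][y:y+h,x:x+w],None,fx=k,fy=k,interpolation=cv2.INTER_CUBIC))
E
python3 - <<'E'
from h import *
t=capture("top"); s=capture("scene")
crop(t,"t1",170,120,110,130,4.5); crop(t,"t2",330,150,120,130,4.5); crop(s,"s1",190,225,150,175,3.4);crop(s,"s2",325,150,120,110,5)
E
```

```text
(no output)
```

View pics/t1.png

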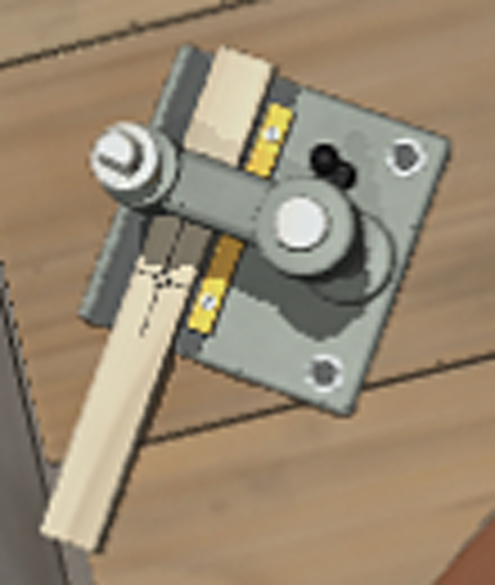

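View pics/t2.png

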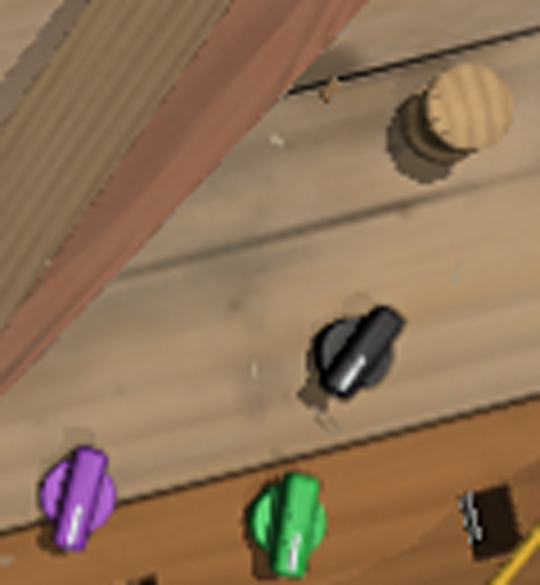

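View pics/s1.png

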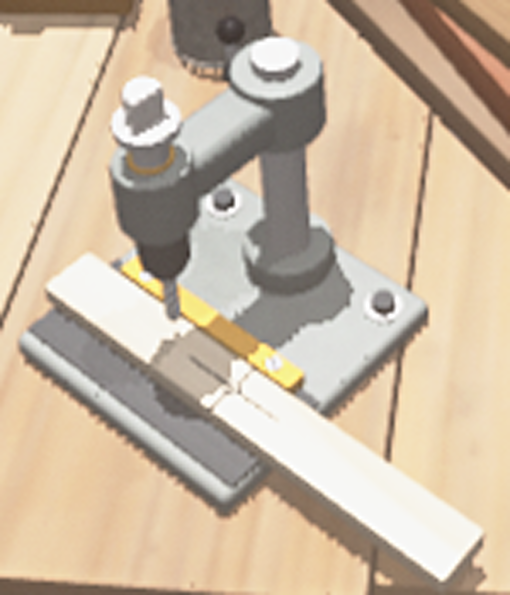

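View pics/s2.png

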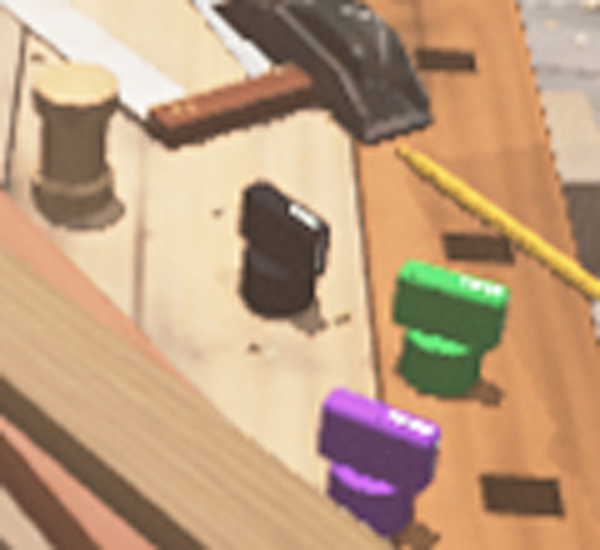

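Run:
```python
from h import *
t=capture("top"); s=capture("scene")
T=lambda p,x0=170,y0=120,k=4.5:(np.array(p,float)+.5)/k-.5+[x0,y0]
np.set_printoptions(precision=4,suppress=True)
C=onz(t,T([[188,45],[450,140],[350,412],[80,318]]),.016); print("table",C, C.mean(0), np.linalg.norm(C-np.roll(C,-1,0),axis=1))
print("strip near/far ends", onz(t,T([[40,532],[98,550],[222,47],[273,68]]),.028))
print("ring",onz(t,T([[165,278]]),.028))
print("shoulder",onz(t,T([[124,155]]),.174), "clamp top",onz(t,T([[300,222]]),.152))
S=lambda p:T(p,190,225,3.4)
print("ring tri",tri(t,T([[165,278]]),s,S([[236,378]])))
print("spindle top", tri(t,T([[118,146]]),s,S([[144,88]])))
K=lambda p:T(p,330,150,4.5)
print("knob bar ends(top z .053)",onz(t,K([[344,384],[388,320]]),.053),onz(t,K([[353,355]]),.024))
print("bench y edge, spool",onz(t,K([[470,105]]),.07),"tin",onz(t,[[323,120]],.075))
print("timber ends",onz(t,[[235,315],[438,40],[265,270],[470,90]],.03))
```

```text
table [[ 0.689   0.0406  0.016 ]
 [ 0.6416 -0.0951  0.016 ]
 [ 0.5036 -0.0485  0.016 ]
 [ 0.5484  0.0908  0.016 ]] [ 0.5956 -0.0031  0.016 ] [0.1437 0.1457 0.1463 0.1492]
strip near/far ends [[ 0.4402  0.1041  0.028 ]
 [ 0.432   0.0743  0.028 ]
 [ 0.6856  0.0203  0.028 ]
 [ 0.6751 -0.0061  0.028 ]]
ring [[0.5682 0.0448 0.028 ]]
shoulder [[0.6073 0.0296 0.174 ]] clamp top [[ 0.5818 -0.0449  0.152 ]]
ring tri (array([0.5687, 0.0444, 0.0306]), np.float64(0.0014766149930538369))
spindle top (array([0.6087, 0.0283, 0.1895]), np.float64(0.00010816376277981441))
knob bar ends(top z .053) [[ 0.4568 -0.3991  0.053 ]
 [ 0.4879 -0.4202  0.053 ]] [[ 0.471  -0.4084  0.024 ]]
bench y edge, spool [[ 0.5907 -0.4561  0.07  ]] tin [[ 0.7006 -0.2152  0.075 ]]
timber ends [[ 0.2729 -0.0284  0.03  ]
 [ 0.9062 -0.478   0.03  ]
 [ 0.3739 -0.093   0.03  ]
 [ 0.7887 -0.5502  0.03  ]]
```

```bash
cat >> h.py <<'E'
def need(pos,yaw,s=None):
    """target: tool x down, tool y at world angle yaw (deg). prints turn about tool (rotvec) and shift in tool axes after turning"""
    s=s or observe(); Rm=R.from_quat(s["tcp_rot"]).as_matrix(); p=np.array(s["tool_pos"])
    a=np.radians(yaw); y=np.array([np.cos(a),np.sin(a),0]); x=np.array([0,0,-1.]); T=np.c_[x,y,np.cross(x,y)]
    print("yaw now",np.degrees(np.arctan2(Rm[1,1],Rm[0,1])),"x axis",Rm[:,0].round(4))
    print("turn rv",R.from_matrix(Rm.T@T).as_rotvec().round(4)," shift after turn",(T.T@(np.array(pos)-p)).round(4),"shift before turn",(Rm.T@(np.array(pos)-p)).round(4))
E
python3 - <<'E'
from h import *
a=-18.9
near=np.array([.436,.089]); u=np.array([np.cos(np.radians(a)),np.sin(np.radians(a))])
g=near+.016*u; print(g)
need([g[0],g[1],.2],90+a); need([g[0],g[1],.2],270+a)
E
```

```text
[0.45113737 0.08381732]
yaw now -66.40721822685792 x axis [-1.e-04  4.e-04 -1.e+00]
turn rv [-2.4e+00 -5.0e-04  1.0e-04]  shift after turn [ 0.0311  0.6862 -0.0224] shift before turn [ 0.0313 -0.5211 -0.447 ]
yaw now -66.40721822685792 x axis [-1.e-04  4.e-04 -1.e+00]
turn rv [7.416e-01 1.000e-04 4.000e-04]  shift after turn [ 0.0311 -0.6862  0.0224] shift before turn [ 0.0313 -0.5211 -0.447 ]
```

Emit:
send_rows --steps '[[0.085,[-0.002,0,0],[-0.12,0,0]],[0.085,[-0.002,0,0],[-0.12,0,0]],[0.085,[-0.002,0,0],[-0.12,0,0]],[0.085,[-0.002,0,0],[-0.12,0,0]],[0.085,[-0.002,0,0],[-0.12,0,0]],[0.085,[0,0,0],[-0.12,0,0]],[0.085,[0,0,0],[-0.12,0,0]],[0.085,[0,0,0],[-0.12,0,0]],[0.085,[0,0,0],[-0.12,0,0]],[0.085,[0,0,0],[-0.12,0,0]],[0.085,[0,0,0],[-0.12,0,0]],[0.085,[0,0,0],[-0.12,0,0]],[0.085,[0,0,0],[-0.12,0,0]],[0.085,[0,0,0],[-0.12,0,0]],[0.085,[0,0,0],[-0.12,0,0]],[0.085,[0,0,0],[-0.12,0,0]],[0.085,[0,0,0],[-0.12,0,0]],[0.085,[0,0,0],[-0.12,0,0]],[0.085,[0,0,0],[-0.12,0,0]],[0.085,[0,0,0],[-0.12,0,0]]]'

```text
t: 2.02
tool_pos: [0.25, -0.5728, 0.2413]
tcp_rot: [0.114, 0.698, -0.114, 0.698]
force: [-1.0, -0.3, 0.2]
width: 0.993
```

Emit:
send_rows --steps '[[0.085,[0,0.034,-0.001],[0,0,0]],[0.085,[0,0.034,-0.001],[0,0,0]],[0.085,[0,0.034,-0.001],[0,0,0]],[0.085,[0,0.034,-0.001],[0,0,0]],[0.085,[0,0.034,-0.001],[0,0,0]],[0.085,[0,0.034,-0.001],[0,0,0]],[0.085,[0,0.034,-0.001],[0,0,0]],[0.085,[0,0.034,-0.001],[0,0,0]],[0.085,[0,0.034,-0.001],[0,0,0]],[0.085,[0,0.034,-0.001],[0,0,0]],[0.085,[0,0.034,-0.001],[0,0,0]],[0.085,[0,0.034,-0.001],[0,0,0]],[0.085,[0,0.034,-0.001],[0,0,0]],[0.085,[0,0.034,-0.001],[0,0,0]],[0.085,[0,0.034,-0.001],[0,0,0]],[0.085,[0,0.034,-0.001],[0,0,0]],[0.085,[0,0.034,-0.001],[0,0,0]],[0.085,[0,0.034,-0.001],[0,0,0]],[0.085,[0,0.034,-0.001],[0,0,0]],[0.085,[0,0.034,-0.001],[0,0,0]]]'

```text
t: 3.68
tool_pos: [0.4517, 0.0786, 0.2414]
tcp_rot: [0.116, 0.697, -0.116, 0.698]
force: [0.0, -0.5, 0.7]
width: 0.998
```

Run:
```python
from h import *
s=observe(); print(s["t"],s["qpos"].round(3),s["tool_pos"],s["force"])
need([.451,.084,.2],71.1)
w=capture("wrist"); cv2.imwrite("pics/w1.png",w["img"])
```

```text
3.6833 [ 0.522  0.356 -1.019  1.893  0.344  1.081  0.606] [0.45172165 0.0785549  0.24141581] [ 0.01644358 -0.50214814  0.68060402]
yaw now 71.07122132910237 x axis [ 4.e-04 -5.e-04 -1.e+00]
turn rv [-0.0005  0.0006  0.0003]  shift after turn [ 0.0414  0.0049 -0.0024] shift before turn [ 0.0414  0.0049 -0.0025]
```

View pics/w1.png

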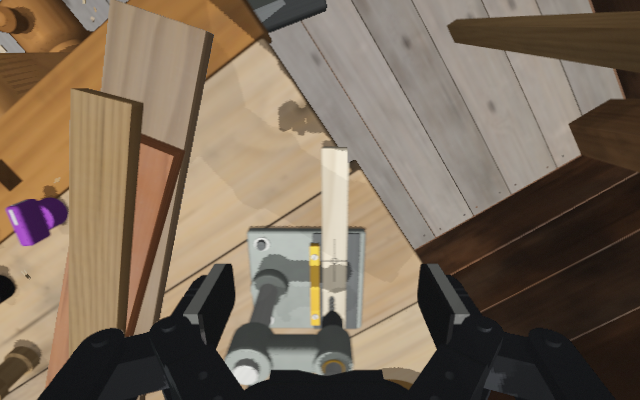

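Run:
```python
from h import *
np.set_printoptions(precision=4,suppress=True)
w=capture("wrist"); s=observe(); print(proj(w,s["tool_pos"]), "cam pos", -w["camera_from_world"][:3,:3].T@w["camera_from_world"][:3,3])
crop(w,"w2",220,130,160,260,2.3)
P=onz(w,[[322,148],[348,148],[347,255],[322,255]],.028); print(P, np.linalg.norm(P[0]-P[1]))
print("angle",np.degrees(np.arctan2(*(P[3]-P[0])[[1,0]])), "ring",onz(w,[[335.5,261]],.028))
```

```text
[[320.3369 262.799 ]] cam pos [0.3721 0.1125 0.3864]
[[0.4352 0.0893 0.028 ]
 [0.4444 0.1165 0.028 ]
 [0.5714 0.0759 0.028 ]
 [0.5615 0.0465 0.028 ]] 0.028703281456596324
angle -18.712473044378452 ring [[0.5749 0.0597 0.028 ]]
```

View pics/w2.png

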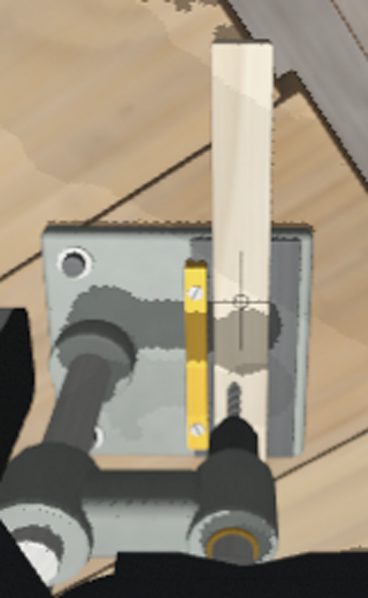

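Run:
```python
from h import *
np.set_printoptions(precision=4,suppress=True)
s=observe();w=capture("wrist"); t=capture("top"); sc=capture("scene"); cv2.imwrite("pics/t3.png",t["img"])
crop(sc,"s3",190,225,150,175,3.4);crop(t,"t4",170,120,110,130,4.5)
print(onz(w,[[355,229],[248,229]],.016))
print(s["tool_pos"],observe()["tool_pos"],w["camera_from_world"])
print(proj(sc,[s["tool_pos"]]),proj(t,[s["tool_pos"]]))
cv2.imwrite("pics/s4.png",sc["img"])
```

```text
[[ 0.545   0.0917  0.016 ]
 [ 0.5028 -0.0343  0.016 ]]
[0.4522 0.0837 0.2422] [0.4512 0.0767 0.2411] [[ 0.3158  0.9488  0.0044 -0.223 ]
 [-0.8947  0.2994 -0.3315  0.4274]
 [-0.3158  0.1007  0.9435 -0.258 ]
 [ 0.      0.      0.      1.    ]]
[[319.403  275.7826]] [[155.4009 232.8332]]
```

View pics/s4.png

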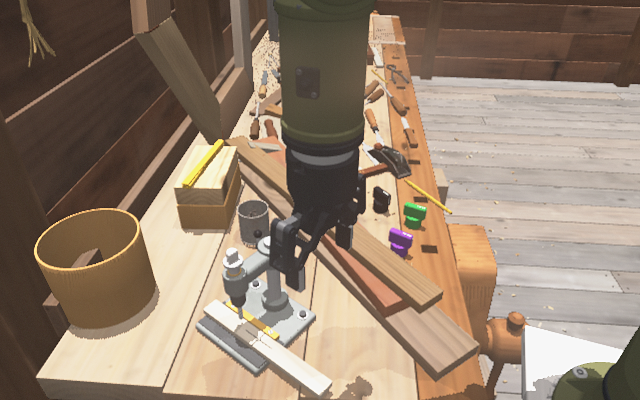

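View pics/t3.png

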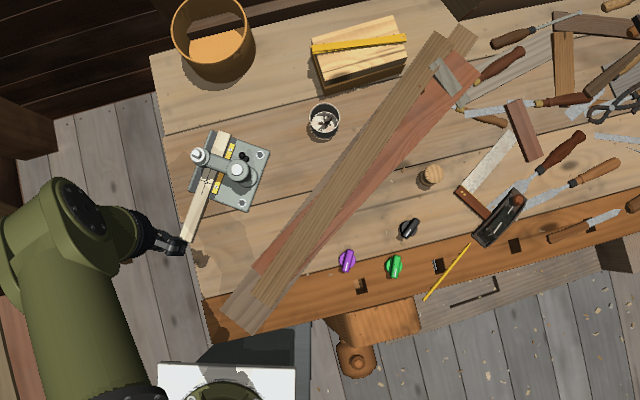

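Emit:
send_rows --steps '[[0.085,[0.02,0,0],[0,0,0]],[0.085,[0.02,0,0],[0,0,0]],[0.085,[0.02,0,0],[0,0,0]],[0.085,[0,0,0],[0,0,0]],[0.085,[0,0,0],[0,0,0]],[0.085,[0,0,0],[0,0,0]],[0.085,[0,0,0],[0,0,0]],[0.085,[0,0,0],[0,0,0]]]'

```text
t: 4.6
tool_pos: [0.452, 0.0769, 0.1823]
tcp_rot: [0.116, 0.697, -0.116, 0.698]
force: [-0.1, 0.7, 0.1]
width: 0.995
```

Run:
```python
from h import *
np.set_printoptions(precision=4,suppress=True)
s=observe(); w=capture("wrist"); print(s["tool_pos"],s["dq"],observe()["tool_pos"])
cv2.imwrite("pics/w3.png",w["img"])
```

```text
[0.452  0.0769 0.1823] [-0.0061  0.0038  0.002   0.005   0.0002 -0.0029 -0.0013] [0.4519 0.077  0.1821]
```

View pics/w3.png

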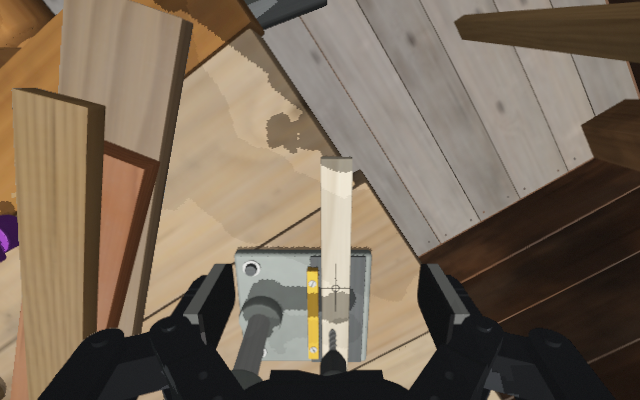

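Run:
```python
from h import *
np.set_printoptions(precision=4,suppress=True)
w=capture("wrist"); s=observe(); print(s["tool_pos"])
g=cv2.cvtColor(w["img"],cv2.COLOR_BGR2GRAY).astype(int)
hsv=cv2.cvtColor(w["img"],cv2.COLOR_BGR2HSV)
for r in (175,200,225): print(r, g[r,312:362])
crop(w,"w4",290,140,90,240,2.4)
P=onz(w,[[320.5,160],[352.5,160],[350.5,240],[320.5,240]],.028); print(P, np.linalg.norm(P[0]-P[1]),np.degrees(np.arctan2(*(P[3]-P[0])[[1,0]])),np.degrees(np.arctan2(*(P[2]-P[1])[[1,0]])))
print("ring",onz(w,[[335.5,288]],.028), "fence face bottom?",onz(w,[[318,268],[319,360]],.024))
print("tablecorners",onz(w,[[371,250],[237,250]],.016))
```

```text
[0.4518 0.077  0.182 ]
175 [173 174 174 173 174 174 174 173 182 211 222 222 222 223 222 220 219 220
 219 217 216 215 215 216 220 225 229 232 231 230 230 230 229 229 230 231
 231 231 231 219 157  50  53  57  59  60  62  63  63  64]
200 [170 170 171 171 171 171 171 171 167 193 208 208 209 210 210 207 206 206
 205 203 202 202 206 210 214 215 217 218 217 217 217 217 218 218 219 218
 218 218 217 187 156 156 157 157 158 159 160 161 160 159]
225 [155 154 155 154 155 155 155 156 146 186 205 206 206 205 207 206 204 204
 202 204 208 210 214 215 217 216 217 217 216 217 217 217 218 217 216 218
 218 218 198 165 152 154 155 155 157 158 158 159 158 158]
[[0.4333 0.0779 0.028 ]
 [0.4429 0.106  0.028 ]
 [0.521  0.0794 0.028 ]
 [0.5111 0.0507 0.028 ]] 0.029730439113364374 -19.261446203174184 -18.805162926018298
ring [[0.5703 0.047  0.028 ]] fence face bottom? [[ 0.5433  0.0366  0.024 ]
 [ 0.6625 -0.0042  0.024 ]]
tablecorners [[ 0.5454  0.0955  0.016 ]
 [ 0.499  -0.0397  0.016 ]]
```

View pics/w4.png

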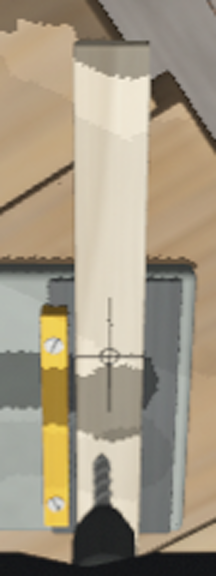

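Emit:
send_rows --steps '[[0.085,[0.02,0.0042,-0.001],[0,0,0]],[0.085,[0.02,0.0042,-0.001],[0,0,0]],[0.085,[0.02,0,0],[0,0,0]],[0.085,[0.02,0,0],[0,0,0]],[0.085,[0.02,0,0],[0,0,0]],[0.085,[0.02,0,0],[0,0,0]],[0.085,[0.02,0,0],[0,0,0]],[0.085,[0.02,0,0],[0,0,0]],[0.085,[0.009,0,0],[0,0,0]],[0.085,[0.005,0,0],[0,0,0]],[0.085,[0,0,0],[0,0,0]],[0.085,[0,0,0],[0,0,0]],[0.085,[0,0,0],[0,0,0]],[0.085,[0,0,0],[0,0,0]],[0.085,[0,0,0],[0,0,0]]]'

```text
t: 5.95
tool_pos: [0.4528, 0.0856, 0.008]
tcp_rot: [0.116, 0.697, -0.116, 0.698]
force: [-0.3, -0.1, 0.7]
width: 0.995
```

Run:
```python
from h import *
np.set_printoptions(precision=4,suppress=True)
w=capture("wrist"); s=observe(); print(s["tool_pos"],s["force"])
cv2.imwrite("pics/w5.png",w["img"])
sc=capture("scene"); t=capture("top"); crop(sc,"s5",190,205,170,195,3);crop(t,"t5",130,120,150,150,4)
```

```text
[0.4526 0.0856 0.0078] [ 0.6506 -0.0074  0.4896]
```

View pics/w5.png

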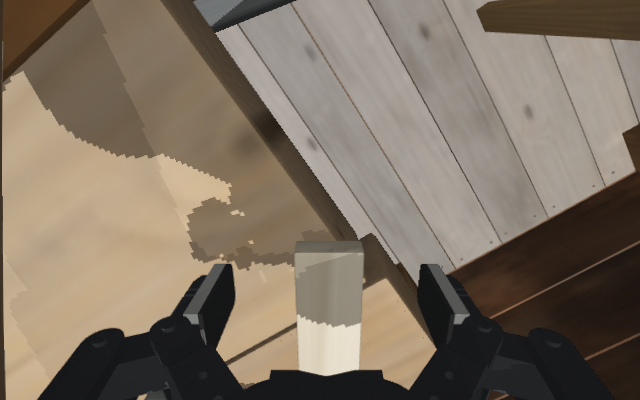

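View pics/s5.png

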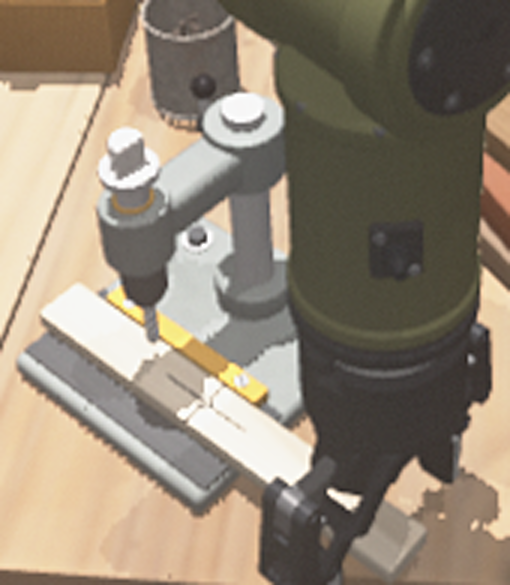

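View pics/t5.png

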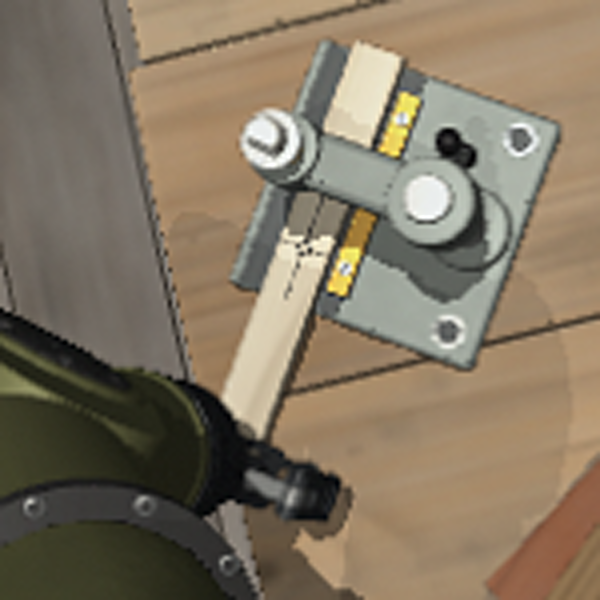

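Emit:
send_rows --steps '[[0.025,[0,0,0],[0,0,0]],[0.025,[0,0,0],[0,0,0]],[0.025,[0,0,0],[0,0,0]],[0.025,[0,0,0],[0,0,0]],[0.025,[0,0,0],[0,0,0]],[0.025,[0,0,0],[0,0,0]],[0.025,[0,0,0],[0,0,0]],[0.025,[0,0,0],[0,0,0]]]' --grip_force 30

```text
t: 6.77
tool_pos: [0.4523, 0.0857, 0.0073]
tcp_rot: [0.116, 0.698, -0.116, 0.698]
force: [0.3, 0.0, 0.8]
width: 0.343
```

Run:
```python
from h import *
np.set_printoptions(precision=4,suppress=True)
s=observe(); print(s["tool_pos"],s["force"],s["width"])
sc=capture("scene"); t=capture("top")
T=lambda p,x0,y0,k:(np.array(p,float)+.5)/k-.5+[x0,y0]
crop(sc,"s6",210,240,90,120,5);crop(t,"t6",180,125,70,80,7)
```

```text
[0.4523 0.0857 0.0073] [0.2744 0.0298 0.8026] 0.34274661817819696
```

View pics/s6.png

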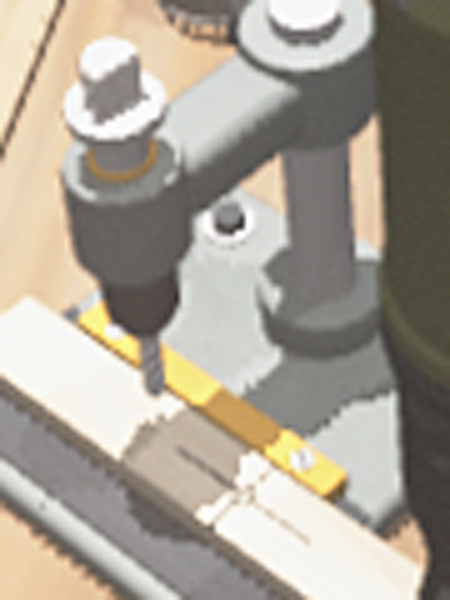

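View pics/t6.png

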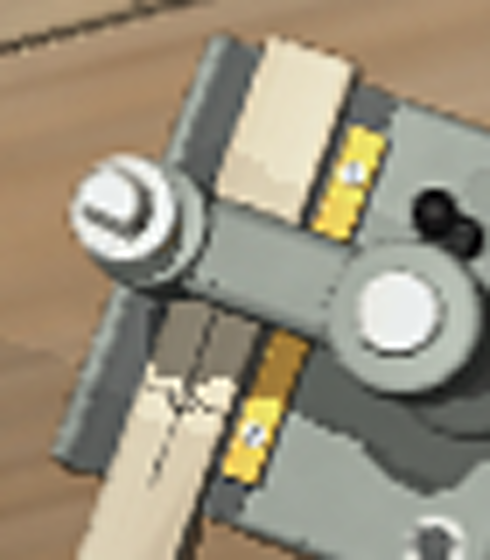

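Run:
```python
from h import *
np.set_printoptions(precision=4,suppress=True)
sc=capture("scene"); t=capture("top")
T=lambda p,x0,y0,k:(np.array([p],float)+.5)/k-.5+[x0,y0]
S=lambda *p:T(p,210,240,5); U=lambda *p:T(p,180,125,7)
print("bit scene z42",onz(sc,S(153,394),.042),"ring scene",onz(sc,S(243,494),.028))
print("shoulder top",onz(t,U(123.5,209),.174),"ring top",onz(t,U(184,400),.028))
print("shoulder scene",onz(sc,S(115,107),.174))
print("strip edges top",onz(t,U(228,470),.028),onz(t,U(357,70),.028))
print("fence top", onz(t,U(225,470),.024),onz(t,U(350,125),.024))
print("clamp top", onz(t,U(397,312),.152), onz(t,[[237,170]],.152))
print("D flat top view",onz(t,U(85,208),.192),onz(t,U(130,235),.192), "D centre",onz(t,U(115,200),.192))
for z in (.174,):
  print("table-corner px")
```

```text
bit scene z42 [[0.6096 0.0311 0.042 ]] ring scene [[0.5696 0.0479 0.028 ]]
shoulder top [[0.6066 0.0295 0.174 ]] ring top [[0.5675 0.0458 0.028 ]]
shoulder scene [[0.6066 0.0336 0.174 ]]
strip edges top [[0.5452 0.0306 0.028 ]] [[ 0.6754 -0.0067  0.028 ]]
fence top [[0.5455 0.0325 0.024 ]] [[ 0.6581 -0.0043  0.024 ]]
clamp top [[ 0.5814 -0.0449  0.152 ]] [[ 0.5797 -0.0464  0.152 ]]
D flat top view [[0.604  0.0355 0.192 ]] [[0.5966 0.0226 0.192 ]] D centre [[0.6063 0.0272 0.192 ]]
table-corner px
```

Emit:
send_rows --steps '[[0.025,[0,0,0.004],[0,0,0]],[0.025,[0,0,0.004],[0,0,0]],[0.025,[0,0,0.004],[0,0,0]],[0.025,[0,0,0.004],[0,0,0]],[0.025,[0,0,0.004],[0,0,0]],[0.025,[0,-0.0005,0.004],[0,0,0]],[0.025,[0,-0.0005,0.004],[0,0,0]],[0.025,[0,-0.0005,0.004],[0,0,0]],[0.025,[0,-0.0005,0.004],[0,0,0]],[0.025,[0,-0.0005,0.004],[0,0,0]],[0.025,[0,0,0],[0,0,0]],[0.025,[0,0,0],[0,0,0]],[0.025,[0,0,0],[0,0,0]],[0.025,[0,0,0],[0,0,0]]]'

```text
t: 8.13
tool_pos: [0.4895, 0.0703, 0.0074]
tcp_rot: [0.116, 0.697, -0.116, 0.698]
force: [1.0, -0.4, 1.0]
width: 0.34
```

Run:
```python
from h import *
np.set_printoptions(precision=4,suppress=True)
s=observe(); print(s["tool_pos"],s["force"],s["width"])
p0=np.array([.4523,.0857,.0073]); a=np.radians(-19); d=s["tool_pos"]-p0
print("moved along",d@[np.cos(a),np.sin(a),0],"across",d@[-np.sin(a),np.cos(a),0])
sc=capture("scene"); t=capture("top")
crop(sc,"s7",210,280,80,80,7);crop(t,"t7",180,125,70,80,7)
```

```text
[0.4895 0.0703 0.0074] [ 0.9927 -0.4088  1.0174] 0.3395347929020496
moved along 0.04017941735548172 across -0.0024668742367197085
```

View pics/s7.png

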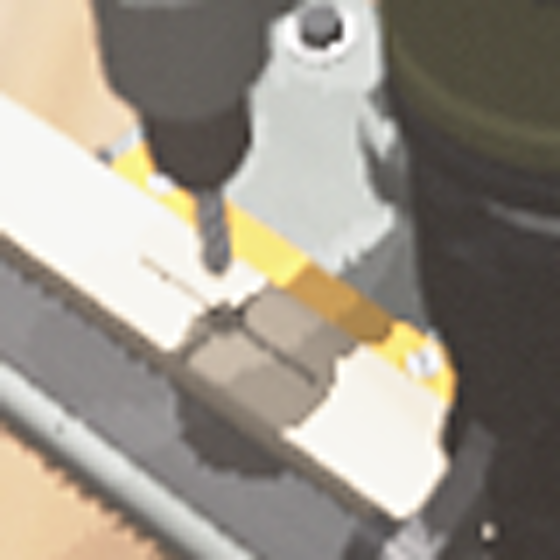

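View pics/t7.png

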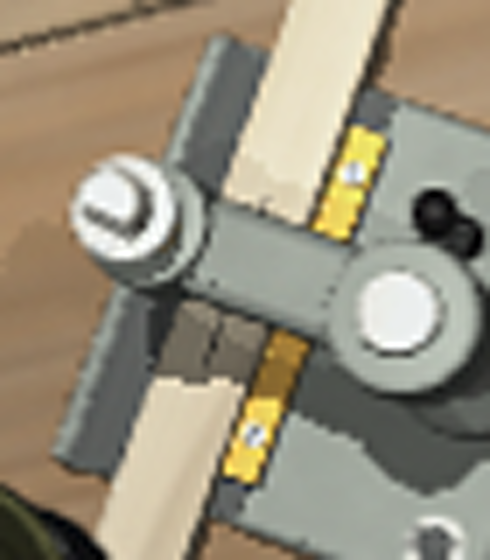

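Run:
```python
from h import *
np.set_printoptions(precision=4,suppress=True)
sc=capture("scene"); t=capture("top")
T=lambda p,x0,y0,k:(np.array([p],float)+.5)/k-.5+[x0,y0]
S=lambda *p:T(p,210,280,7)
b=onz(sc,S(217,271),.042)[0]; r=onz(sc,S(230,316),.028)[0]; print(b,r)
a=np.radians(-19); d=b-r; print(d@[np.cos(a),np.sin(a),0],d@[-np.sin(a),np.cos(a),0])
print((proj(sc,[b-[0,0,.014]])-[210,280]+.5)*7-.5)
```

```text
[0.6091 0.0307 0.042 ] [0.6066 0.0317 0.028 ]
0.0027142246633448186 -0.00015802251994519306
[[222.6091 309.9013]]
```

Emit:
send_rows --steps '[[0.025,[0,0,0.0013],[0,0,0]],[0.025,[0,0,0.0012],[0,0,0]],[0.025,[0,0,0],[0,0,0]],[0.025,[0,0,0],[0,0,0]],[0.025,[0,0,0],[0,0,0]]]'

```text
t: 8.75
tool_pos: [0.4914, 0.0697, 0.0073]
tcp_rot: [0.116, 0.698, -0.116, 0.697]
force: [-2.4, 0.7, 2.3]
width: 0.344
```

Run:
```python
from h import *
np.set_printoptions(precision=4,suppress=True)
s=observe(); print(s["tool_pos"],s["force"],s["width"])
p0=np.array([.4523,.0857,.0073]); a=np.radians(-19); d=s["tool_pos"]-p0
print("moved along",d@[np.cos(a),np.sin(a),0],"across",d@[-np.sin(a),np.cos(a),0])
sc=capture("scene"); crop(sc,"s8",215,295,50,50,11)
```

```text
[0.4914 0.0697 0.0073] [-2.3832  0.6565  2.3312] 0.3435973353196258
moved along 0.04216904551312229 across -0.0024102121285087385
```

View pics/s8.png

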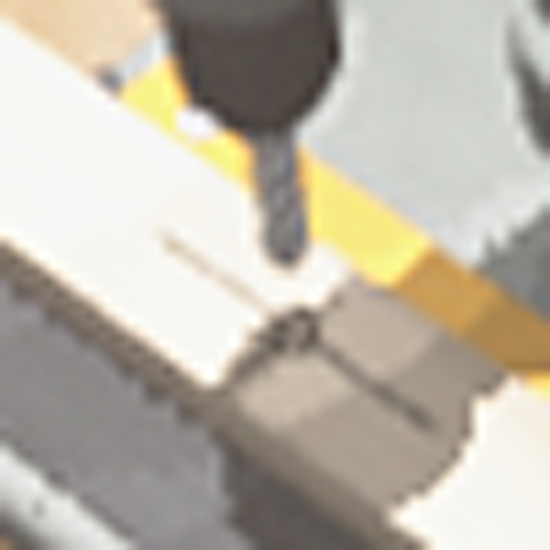

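Run:
```python
from h import *
sc=capture("scene")
T=lambda p,x0,y0,k:(np.array([p],float)+.5)/k-.5+[x0,y0]
S=lambda *p:T(p,215,295,11)
a=np.radians(-19)
for tip in ((287,266),(288,269)):
  b=onz(sc,S(*tip),.042)[0]; r=onz(sc,S(294,331),.028)[0]
  d=b-r; print(b,r,d@[np.cos(a),np.sin(a),0],d@[-np.sin(a),np.cos(a),0])
```

```text
[0.60856371 0.03148157 0.042     ] [0.60847878 0.03222837 0.028     ] 0.00032344001920357014 -0.0006784534442305794
[0.60815346 0.03194025 0.042     ] [0.60847878 0.03222837 0.028     ] -0.00021379579391683922 -0.0003783330566053989
```

Emit:
send_rows --steps '[[0.085,[0,0,0],[0,0,0]],[0.085,[0,0,0],[0,0,0]],[0.085,[0,0,0],[0,0,0]],[0.085,[0,0,0],[0,0,0]],[0.085,[0,0,0],[0,0,0]],[0.085,[0,0,0],[0,0,0]],[0.085,[-0.01,0,0],[0,0,0]],[0.085,[-0.025,0,0],[0,0,0]],[0.085,[-0.03,0,0],[0,0,0]],[0.085,[-0.03,0,0],[0,0,0]],[0.085,[-0.03,0,0],[0,0,0]],[0.085,[-0.03,0,0],[0,0,0]],[0.085,[-0.03,0,0],[0,0,0]],[0.085,[-0.03,0,0],[0,0,0]],[0.085,[-0.03,0,0],[0,0,0]],[0.085,[-0.02,0,0],[0,0,0]],[0.085,[0,0,0],[0,0,0]],[0.085,[0,0,0],[0,0,0]],[0.085,[0,0,0],[0,0,0]],[0.085,[0,0,0],[0,0,0]]]'

```text
t: 10.52
tool_pos: [0.4909, 0.0692, 0.2714]
tcp_rot: [0.116, 0.698, -0.116, 0.697]
force: [0.3, -0.0, 0.5]
width: 0.995
```

Run:
```python
from h import *
s=observe(); print(s["tool_pos"])
w=capture("wrist"); cv2.imwrite("pics/w9.png",w["img"]);crop(w,"w9c",270,150,140,200,4)
sc=capture("scene"); crop(sc,"s9",215,295,50,50,11)
```

```text
[0.49091935 0.06919327 0.27137195]
```

View pics/w9.png

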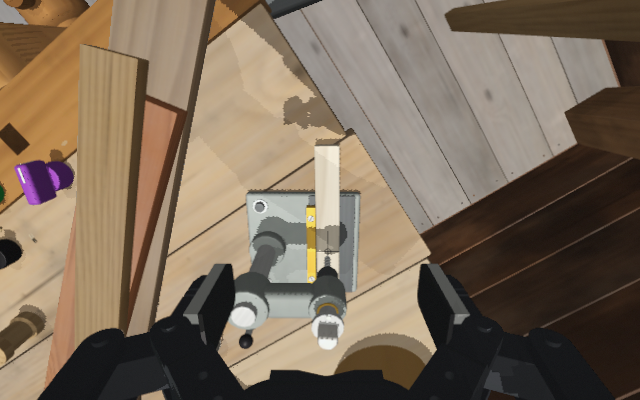

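View pics/s9.png

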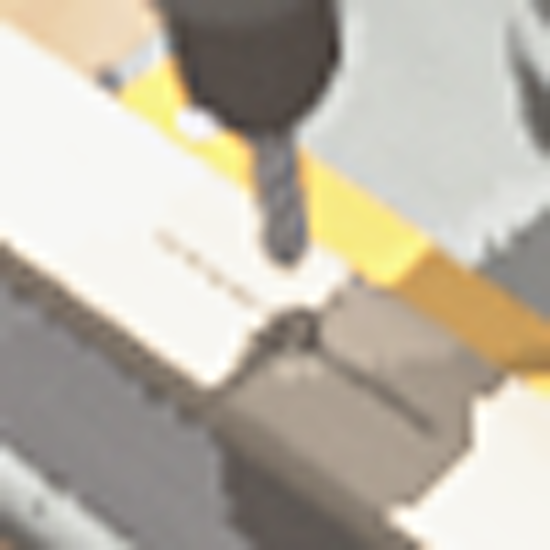

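Emit:
send_rows --steps '[[0.085,[0,0,0.014],[0,0,0]],[0.085,[0,0,0.014],[0,0,0]],[0.085,[0,0,0.014],[0,0,0]],[0.085,[0,0,0.014],[0,0,0]],[0.085,[0,0,0.014],[0,0,0]],[0.085,[0,0,0],[0,0,0]],[0.085,[0,0,0],[0,0,0]],[0.085,[0,0,0],[0,0,0]],[0.085,[0,0,0],[0,0,0]],[0.085,[0,0,0],[0,0,0]],[0.085,[0,0,0],[0,0,0]]]'

```text
t: 11.53
tool_pos: [0.5575, 0.0471, 0.2725]
tcp_rot: [0.116, 0.697, -0.116, 0.698]
force: [0.1, 1.0, 0.4]
width: 0.996
```

Run:
```python
from h import *
s=observe(); print(s["tool_pos"],s["dq"].round(4))
w=capture("wrist"); cv2.imwrite("pics/w10.png",w["img"]);crop(w,"w10c",290,170,70,80,7)
np.set_printoptions(precision=2,suppress=True)
print(proj(w,[[.6075,.0295,.174],[.6075,.0295,.192]]))
```

```text
[0.55748767 0.0470843  0.27249792] [ 0.0006  0.001   0.0031 -0.0035  0.0014  0.0006  0.0001]
[[325.72 257.71]
 [325.7  269.15]]
```

View pics/w10.png

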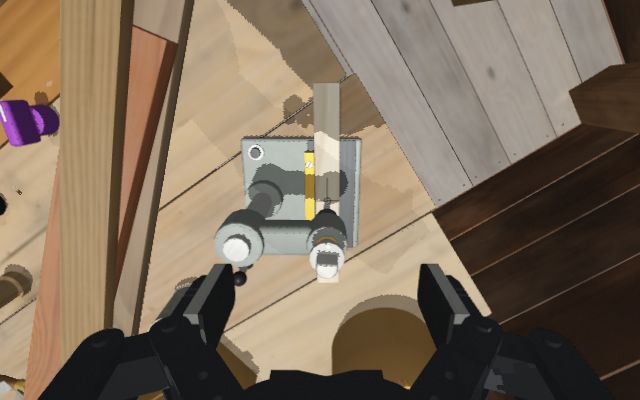

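View pics/w10c.png

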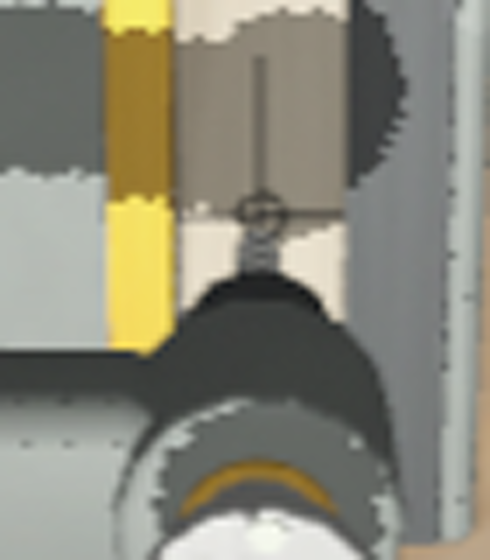

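Run:
```python
from h import *
w=capture("wrist"); 
im=w["img"][235:285,300:355]
im=np.clip(255*(im/255.)**3,0,255).astype(np.uint8)
cv2.imwrite("pics/w11.png",cv2.resize(im,None,fx=11,fy=11,interpolation=cv2.INTER_CUBIC))
```

```text
(no output)
```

View pics/w11.png

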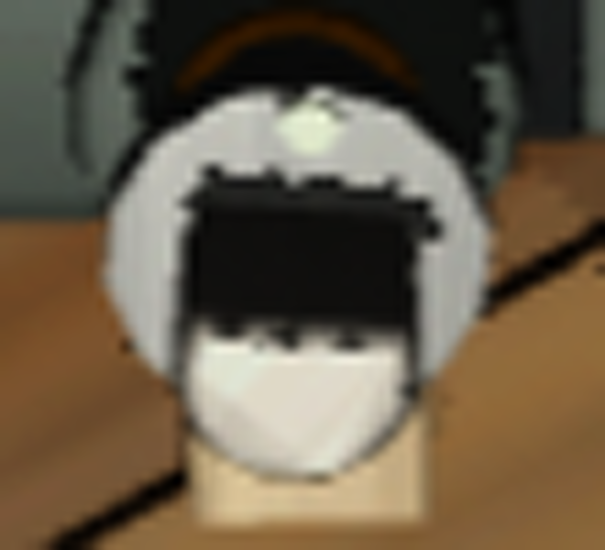

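Run:
```python
from h import *
np.set_printoptions(precision=4,suppress=True)
w=capture("wrist")
T=lambda *p:(np.array([p],float)+.5)/11-.5+[300,235]
dot=onz(w,T(311,128),.174)[0]
L=onz(w,T(107,257),.174)[0];Rr=onz(w,T(490,257),.174)[0];top=onz(w,T(298,92),.174)[0]
c=(L+Rr)/2; print("dot",dot,"L,R",L,Rr,np.linalg.norm(L-Rr),"c",c,"top dist",np.linalg.norm(top-c))
v=c-dot; print("spindle x angle from dot",np.degrees(np.arctan2(v[1],v[0])),np.linalg.norm(v))
for z,a,b in ((.174,(190,205),(415,210)),(.191,(190,325),(408,330))):
  A=onz(w,T(*a),z)[0];B=onz(w,T(*b),z)[0];e=A-B
  print(A,B,np.linalg.norm(e),"edge angle-90:",np.degrees(np.arctan2(e[1],e[0]))-90, "dist c",np.linalg.norm((A+B)/2-c))
```

```text
dot [0.598  0.0345 0.174 ] L,R [0.6034 0.0162 0.174 ] [0.6129 0.0439 0.174 ] 0.02927266889478854 c [0.6081 0.0301 0.174 ] top dist 0.014045218983934507
spindle x angle from dot -23.743881303650806 0.011062436194118501
[0.6012 0.0237 0.174 ] [0.6072 0.0397 0.174 ] 0.017112246309710484 edge angle-90: -200.32995160120208 dist c 0.004276906907577426
[0.6017 0.024  0.191 ] [0.6071 0.0387 0.191 ] 0.015615694651835661 edge angle-90: -200.39442771562528 dist c 0.01745377806654337
```

Run:
```python
from h import *
need([.450,-.395,.19],56)
```

```text
yaw now 71.11288898808158 x axis [ 3.e-04 -2.e-04 -1.e+00]
turn rv [0.2638 0.0003 0.    ]  shift after turn [ 0.0825 -0.4266  0.1578] shift before turn [ 0.0825 -0.453   0.0411]
```

Emit:
send_rows --steps '[[0.085,[0,0,0],[0.088,0,0]],[0.085,[0,0,0],[0.088,0,0]],[0.085,[0,0,0],[0.088,0,0]],[0.085,[0,-0.0284,0.0105],[0,0,0]],[0.085,[0,-0.0284,0.0105],[0,0,0]],[0.085,[0,-0.0284,0.0105],[0,0,0]],[0.085,[0,-0.0284,0.0105],[0,0,0]],[0.085,[0,-0.0284,0.0105],[0,0,0]],[0.085,[0,-0.0284,0.0105],[0,0,0]],[0.085,[0,-0.0284,0.0105],[0,0,0]],[0.085,[0,-0.0284,0.0105],[0,0,0]],[0.085,[0,-0.0284,0.0105],[0,0,0]],[0.085,[0.01,-0.0284,0.0105],[0,0,0]],[0.085,[0.015,-0.0284,0.0105],[0,0,0]],[0.085,[0.015,-0.0284,0.0105],[0,0,0]],[0.085,[0.015,-0.0284,0.0105],[0,0,0]],[0.085,[0.015,-0.0284,0.0105],[0,0,0]],[0.085,[0.01,-0.0284,0.0105],[0,0,0]]]'

```text
t: 13.18
tool_pos: [0.449, -0.3956, 0.1909]
tcp_rot: [0.207, 0.677, -0.207, 0.676]
force: [0.5, -0.0, 0.3]
width: 0.992
```

Emit:
send_rows --steps '[[0.085,[0,0,0],[0,0,0]],[0.085,[0,0,0],[0,0,0]],[0.085,[0,0,0],[0,0,0]],[0.085,[0,0,0],[0,0,0]],[0.085,[0,0,0],[0,0,0]],[0.085,[0,0,0],[0,0,0]]]'

```text
t: 13.68
tool_pos: [0.4508, -0.3934, 0.1929]
tcp_rot: [0.206, 0.676, -0.206, 0.677]
force: [0.3, -0.1, 0.2]
width: 0.994
```

Run:
```python
from h import *
s=observe(); print(s["tool_pos"],s["dq"].round(4),s["qpos"].round(2))
w=capture("wrist"); cv2.imwrite("pics/w12.png",w["img"])
np.set_printoptions(precision=2,suppress=True)
k=proj(w,[[.471,-.409,.053]]);print(k)
u,v=k[0].astype(int)
im=w["img"][v-45:v+45,u-50:u+50]; im=np.clip(255*(im/255.)**.5,0,255).astype(np.uint8)
cv2.imwrite("pics/w12c.png",cv2.resize(im,None,fx=6,fy=6,interpolation=cv2.INTER_CUBIC)); print(u-50,v-45)
```

```text
[ 0.45075805 -0.39341695  0.19294537] [ 0.0018  0.004   0.0061 -0.0003  0.0002 -0.0023 -0.0018] [ 1.17  0.6  -0.83  1.63  0.48  1.13  1.2 ]
[[324.28 209.18]]
274 164
```

View pics/w12.png

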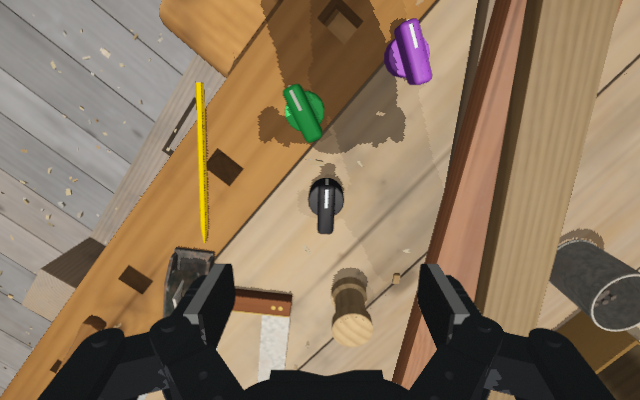

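View pics/w12c.png

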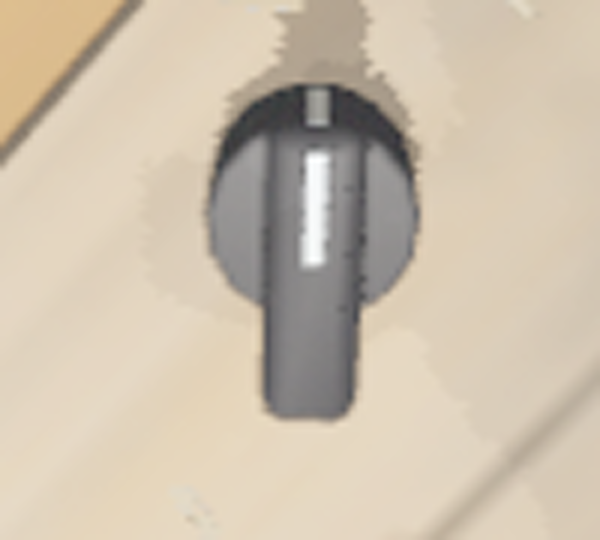

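Run:
```python
from h import *
np.set_printoptions(precision=4,suppress=True)
w=capture("wrist"); T=lambda *p:(np.array([p],float)+.5)/6-.5+[274,164]
A=onz(w,T(320,130),.053)[0];B=onz(w,T(310,418),.053)[0];e=B-A
print(A,B,np.linalg.norm(e),np.degrees(np.arctan2(e[1],e[0])),(A+B)/2)
H=onz(w,T(313,206),.024)[0]; print("hub",H,np.linalg.norm(onz(w,T(209,206),.024)[0]-onz(w,T(418,206),.024)[0]))
c=(A+B)/2*.6+H*.4; print(c); need([c[0],c[1],.1],56); need([c[0],c[1],.027],90+np.degrees(np.arctan2(e[1],e[0])))
```

```text
[ 0.4528 -0.3941  0.053 ] [ 0.4918 -0.4222  0.053 ] 0.04801139930624795 -35.80195528143632 [ 0.4723 -0.4082  0.053 ]
hub [ 0.4707 -0.4075  0.024 ] 0.0353314812129258
[ 0.4717 -0.4079  0.0414]
yaw now 56.03624679551515 x axis [ 0.0003 -0.0005 -1.    ]
turn rv [0.0006 0.0006 0.0003]  shift after turn [0.0927 0.0002 0.0255] shift before turn [0.0927 0.0002 0.0254]
yaw now 56.03624679551515 x axis [ 0.0003 -0.0005 -1.    ]
turn rv [0.0321 0.0006 0.0003]  shift after turn [0.1657 0.001  0.0255] shift before turn [0.1657 0.0002 0.0254]
```

Emit:
send_rows --steps '[[0.085,[0,0.001,0.0085],[0.03,0,0]],[0.085,[0.01,0,0.0085],[0,0,0]],[0.085,[0.025,0,0.0085],[0,0,0]],[0.085,[0.025,0,0],[0,0,0]],[0.085,[0.025,0,0],[0,0,0]],[0.085,[0.025,0,0],[0,0,0]],[0.085,[0.025,0,0],[0,0,0]],[0.085,[0.02,0,0],[0,0,0]],[0.085,[0.01,0,0],[0,0,0]],[0.085,[0,0,0],[0,0,0]],[0.085,[0,0,0],[0,0,0]],[0.085,[0,0,0],[0,0,0]],[0.085,[0,0,0],[0,0,0]]]'

```text
t: 14.87
tool_pos: [0.4724, -0.4086, 0.0287]
tcp_rot: [0.217, 0.672, -0.217, 0.674]
force: [-0.9, -1.0, 0.6]
width: 0.993
```

Run:
```python
from h import *
s=observe(); print(s["tool_pos"],s["force"])
w=capture("wrist"); cv2.imwrite("pics/w13.png",w["img"])
```

```text
[ 0.47242093 -0.40863383  0.02874334] [-0.88594399 -0.96250357  0.57180077]
```

View pics/w13.png

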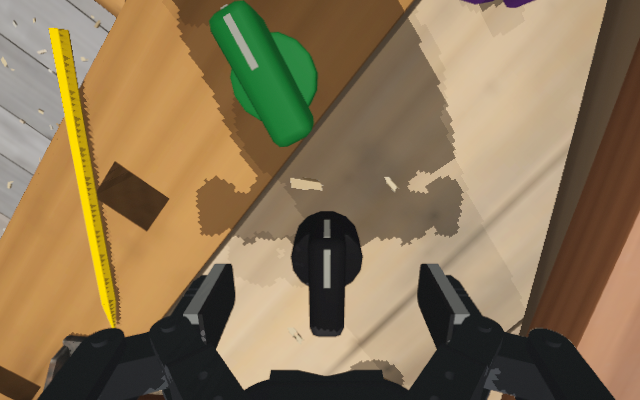

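Emit:
send_rows --steps '[[0.01,[0,0,0],[0,0,0]],[0.01,[0,0,0],[0,0,0]],[0.01,[0,0,0],[0,0,0]],[0.01,[0,0,0],[0,0,0]],[0.01,[0,0,0],[0,0,0]],[0.01,[0,0,0],[0,0,0]],[0.01,[0,0,0],[0,0,0]],[0.01,[0,0,0],[0,0,0]],[0.01,[0,0,0],[0,0,0]],[0.01,[0,0,0],[0,0,0]]]' --grip_force 70

```text
t: 15.75
tool_pos: [0.4716, -0.4082, 0.0274]
tcp_rot: [0.217, 0.673, -0.217, 0.673]
force: [0.1, 0.6, 2.4]
width: 0.171
```

Run:
```python
from h import *
s=observe(); print(s["tool_pos"],s["force"],s["width"]*85.4)
w=capture("wrist"); cv2.imwrite("pics/w14.png",w["img"])
```

```text
[ 0.47164585 -0.40823475  0.02744755] [0.1217238  0.56578085 2.40728391] 14.637578467103138
```

View pics/w14.png

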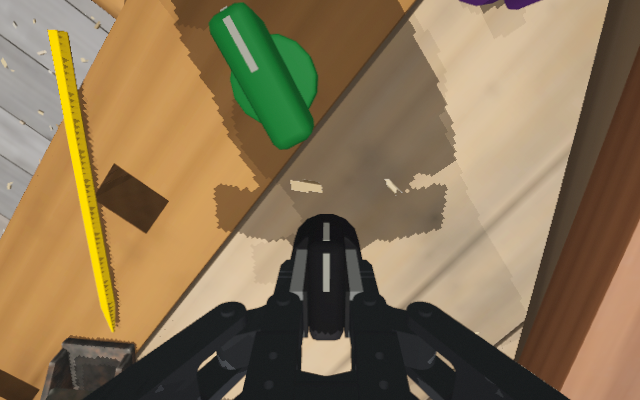

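Emit:
send_rows --steps '[[0.01,[-0.005,0,0],[0,0,0]],[0.01,[-0.015,0,0],[0,0,0]],[0.01,[-0.03,0,0],[0,0,0]],[0.01,[-0.03,0,0],[0,0,0]],[0.01,[-0.03,0,0],[0,0,0]],[0.01,[-0.03,0,0],[0,0,0]],[0.01,[-0.03,0,0],[-0.05,0,0]],[0.01,[-0.03,0,0],[-0.05,0,0]],[0.01,[-0.02,0,0],[-0.05,0,0]],[0.01,[-0.01,0,0],[-0.05,0,0]],[0.01,[-0.005,0,0],[-0.05,0,0]],[0.01,[0,0,0],[0,0,0]],[0.01,[0,0,0],[0,0,0]],[0.01,[0,0,0],[0,0,0]]]'

```text
t: 16.97
tool_pos: [0.471, -0.4081, 0.2615]
tcp_rot: [0.132, 0.695, -0.132, 0.694]
force: [-0.1, -0.3, -1.4]
width: 0.174
```

Run:
```python
from h import *
s=observe(); print(s["tool_pos"],s["force"],s["width"]*85.4)
need([.608,.03,.26],68.5)
w=capture("wrist"); cv2.imwrite("pics/w15.png",w["img"])
```

```text
[ 0.47096023 -0.40807725  0.2614876 ] [-0.11053898 -0.29534666 -1.38163767] 14.85299509496386
yaw now 68.49122829688993 x axis [-1.2e-03  8.0e-04 -1.0e+00]
turn rv [-0.0002 -0.0014 -0.0003]  shift after turn [ 0.0015  0.4578 -0.0331] shift before turn [ 0.0017  0.4578 -0.0331]
```

View pics/w15.png

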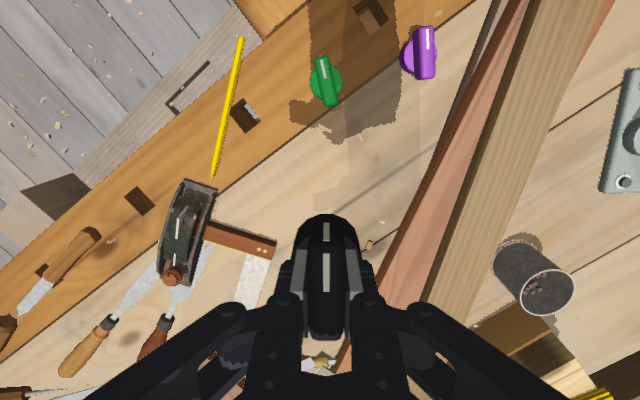

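Emit:
send_rows --steps '[[0.01,[0,0.012,-0.002],[0,0,0]],[0.01,[0,0.0275,-0.002],[0,0,0]],[0.01,[0,0.0275,-0.002],[0,0,0]],[0.01,[0,0.0275,-0.002],[0,0,0]],[0.01,[0,0.0275,-0.002],[0,0,0]],[0.01,[0,0.0275,-0.002],[0,0,0]],[0.01,[0,0.0275,-0.002],[0,0,0]],[0.01,[0,0.0275,-0.002],[0,0,0]],[0.01,[0,0.0275,-0.002],[0,0,0]],[0.01,[0,0.0275,-0.002],[0,0,0]],[0.01,[0,0.0275,-0.002],[0,0,0]],[0.01,[0,0.0275,-0.002],[0,0,0]],[0.01,[0,0.0275,-0.002],[0,0,0]],[0.01,[0,0.0275,-0.002],[0,0,0]],[0.01,[0,0.0275,-0.002],[0,0,0]],[0.01,[0,0.0275,-0.002],[0,0,0]],[0.01,[0,0.0275,-0.001],[0,0,0]],[0.01,[0,0.006,0],[0,0,0]]]'

```text
t: 18.52
tool_pos: [0.6076, 0.0373, 0.2624]
tcp_rot: [0.131, 0.695, -0.128, 0.695]
force: [-0.2, 0.5, -0.2]
width: 0.171
```

Emit:
send_rows --steps '[[0.01,[0,0,0],[0,0,0]],[0.01,[0,0,0],[0,0,0]],[0.01,[0,0,0],[0,0,0]],[0.01,[0,0,0],[0,0,0]],[0.01,[0,0,0],[0,0,0]],[0.01,[0,0,0],[0,0,0]],[0.01,[0,0,0],[0,0,0]]]'

```text
t: 19.1
tool_pos: [0.6079, 0.0295, 0.2623]
tcp_rot: [0.132, 0.695, -0.132, 0.695]
force: [-0.4, -0.1, -0.5]
width: 0.173
```

Run:
```python
from h import *
s=observe(); print(s["tool_pos"],s["force"],s["dq"].round(4))
need([.608,.03,.24],68.5)
w=capture("wrist"); cv2.imwrite("pics/w16.png",w["img"]); crop(w,"w16c",280,160,95,90,6)
sc=capture("scene"); crop(sc,"s16",180,180,120,180,3.3); t=capture("top"); crop(t,"t16",150,100,110,110,5)
```

```text
[0.60794906 0.02946192 0.2623118 ] [-0.42304006 -0.06439921 -0.53655975] [-0.0067  0.0009 -0.0024 -0.0012 -0.0008  0.0011 -0.0005]
yaw now 68.51504976326133 x axis [-0.e+00 -2.e-04 -1.e+00]
turn rv [0.0003 0.     0.0002]  shift after turn [ 0.0223  0.0005 -0.0001] shift before turn [ 0.0223  0.0005 -0.0002]
```

View pics/w16c.png

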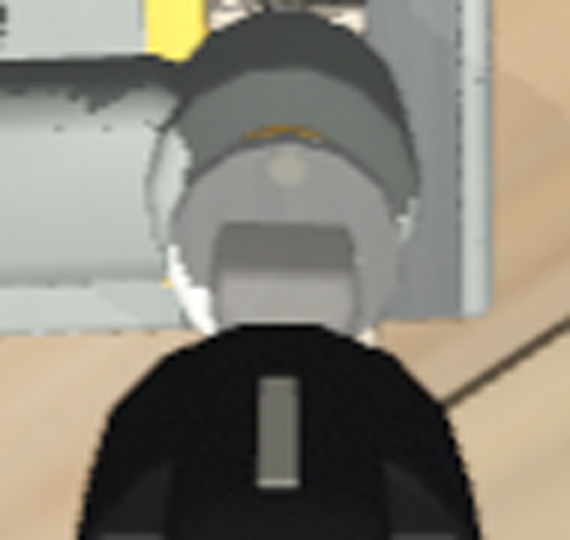

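View pics/s16.png

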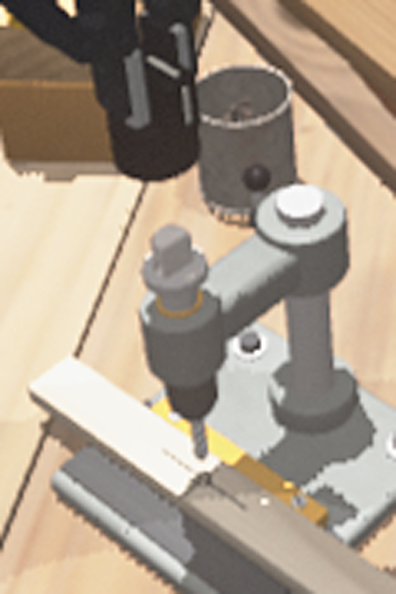

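View pics/t16.png

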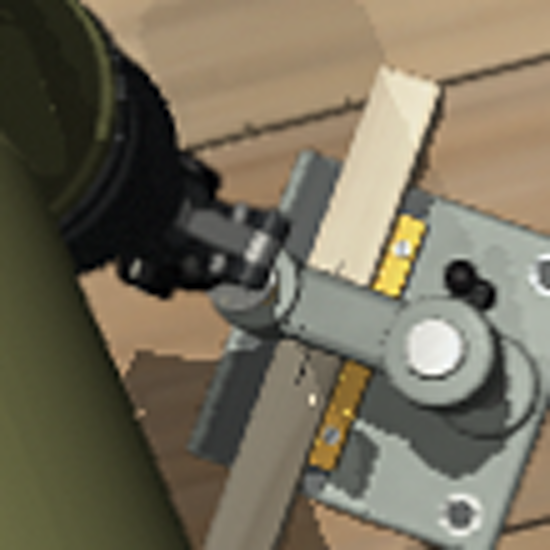

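Run:
```python
from h import *
np.set_printoptions(precision=4,suppress=True)
w=capture("wrist"); sc=capture("scene"); s=observe(); p=s["tool_pos"]; M=R.from_quat(s["tcp_rot"]).as_matrix()
T=lambda *q:(np.array([q],float)+.5)/6-.5+[280,160]
zu=p[2]-.0274
def tl(P): return (M.T@(P-p))
L=onz(w,T(171,240),.174)[0];Rr=onz(w,T(405,240),.174)[0];c=(L+Rr)/2
print("shoulder",L,Rr,np.linalg.norm(L-Rr),"c",c,tl(c)); d=onz(w,T(287,168),.174)[0]; print("dot",d,tl(d))
A=onz(w,T(213,228),.174)[0];B=onz(w,T(357,225),.174)[0];e=A-B; m=(A+B)/2
print("flat",A,B,np.linalg.norm(e),np.degrees(np.arctan2(e[1],e[0]))+90,tl(m))
A=onz(w,T(78,535),zu+.024)[0];B=onz(w,T(482,535),zu+.024)[0]; print("hub LR",tl(A),tl(B),np.linalg.norm(A-B))
n=onz(w,T(278,323),zu)[0]; print("hub near bottom edge",tl(n)); l=onz(w,[[325.9,241.5]],zu+.024)[0]; 
for q in ((258,430),(299,430)): print("line",tl(onz(w,T(*q),zu+.012)[0]))
print("scene proj knob underside centre",(proj(sc,[[p[0],p[1],zu],[.608,.03,.174],[.608,.03,.192]])-[180,180]+.5)*3.3)
```

```text
shoulder [0.6007 0.0181 0.174 ] [0.6115 0.0455 0.174 ] 0.029430269353653525 c [0.6061 0.0318 0.174 ] [ 0.0883  0.0009 -0.0024]
dot [0.5972 0.0352 0.174 ] [ 0.0883  0.0007 -0.0119]
flat [0.6012 0.0237 0.174 ] [0.6074 0.0406 0.174 ] 0.018070546039106617 -20.193755587945518 [ 0.0883  0.0005 -0.0042]
hub LR [ 0.0034 -0.0173 -0.0061] [ 0.0034  0.0168 -0.0061] 0.03406329156150055
hub near bottom edge [ 0.0274 -0.0004 -0.0157]
line [ 0.0154 -0.0022 -0.0102]
line [ 0.0154  0.0015 -0.0102]
scene proj knob underside centre [[161.1161 157.8073]
 [176.3844 262.9989]
 [172.1008 233.0004]]
```

View pics/w16.png

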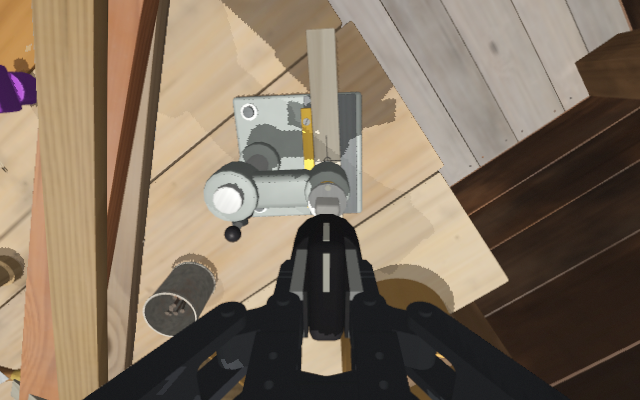

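Run:
```python
from h import *
np.set_printoptions(precision=4,suppress=True)
w=capture("wrist"); s=observe(); p=s["tool_pos"]; M=R.from_quat(s["tcp_rot"]).as_matrix(); zu=p[2]-.0274
tl=lambda P:(M.T@(P-p))
im=w["img"][205:350,280:375]; im=np.clip(255*(im/255.)**.4,0,255).astype(np.uint8)
cv2.imwrite("pics/w17.png",cv2.resize(im,None,fx=4,fy=4,interpolation=cv2.INTER_CUBIC))
for r in (240,242,244,336,338,340): print(r,tl(onz(w,[[326,r]],zu+.053)[0]))
```

```text
240 [-0.0256 -0.0002 -0.0255]
242 [-0.0256 -0.0002 -0.0246]
244 [-0.0256 -0.0002 -0.0237]
336 [-0.0256 -0.0002  0.0227]
338 [-0.0256 -0.0002  0.0238]
340 [-0.0256 -0.0002  0.025 ]
```

View pics/w17.png

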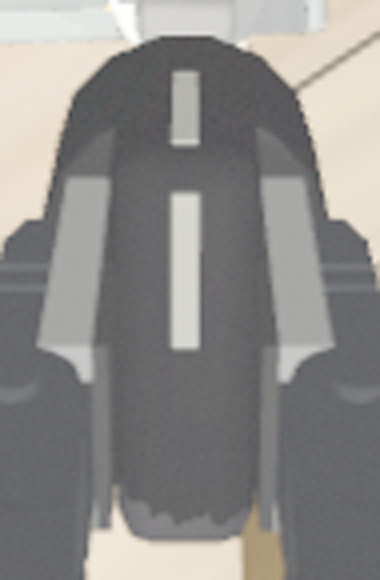

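Emit:
send_rows --steps '[[0.01,[0.005,0.0005,0],[0,0,0]],[0.01,[0.01,0.0004,0],[0,0,0]],[0.01,[0.01,0,0],[0,0,0]],[0.01,[0.007,0,0],[0,0,0]],[0.01,[0.003,0,0],[0,0,0]],[0.01,[0,0,0],[0,0,0]],[0.01,[0,0,0],[0,0,0]],[0.01,[0,0,0],[0,0,0]],[0.01,[0,0,0],[0,0,0]]]' --grip_force 110

```text
t: 20.15
tool_pos: [0.6086, 0.0312, 0.2277]
tcp_rot: [0.132, 0.695, -0.131, 0.695]
force: [-0.2, 0.2, -0.4]
width: 0.161
```

Run:
```python
from h import *
s=observe(); print(s["tool_pos"],s["force"],s["width"]*85.4)
w=capture("wrist"); crop(w,"w18",280,160,95,90,6)
sc=capture("scene"); crop(sc,"s18",200,210,60,90,6)
```

```text
[0.60857126 0.0312019  0.22774973] [-0.16990003  0.22544552 -0.41359392] 13.787210604794284
```

View pics/w18.png

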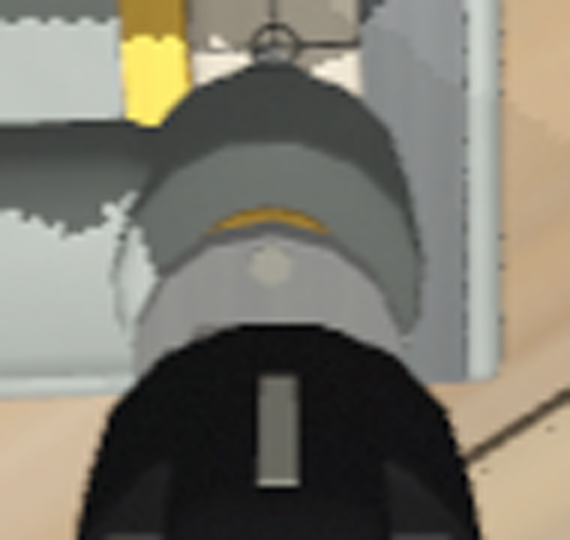

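View pics/s18.png

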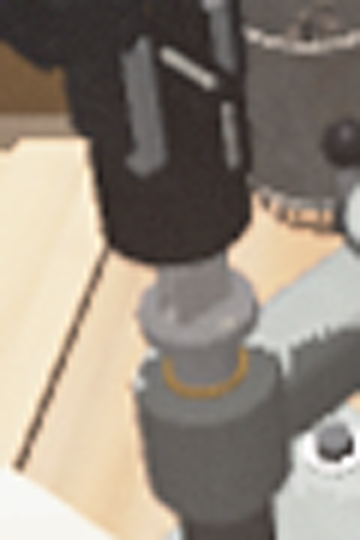

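Run:
```python
from h import *
np.set_printoptions(precision=4,suppress=True)
sc=capture("scene"); w=capture("wrist"); s=observe(); p=s["tool_pos"]; print(p); M=R.from_quat(s["tcp_rot"]).as_matrix(); zu=p[2]-.0274
tl=lambda P:(M.T@(P-p))
im=sc["img"][225:285,205:255]; im=np.clip(255*(im/255.)**.6,0,255).astype(np.uint8)
cv2.imwrite("pics/s19.png",cv2.resize(im,None,fx=10,fy=10,interpolation=cv2.INTER_CUBIC))
print((proj(sc,[[.608,.0305,.174],[.608,.0305,.192],[p[0],p[1],zu]])-[205,225]+.5)*10-.5)
T=lambda *q:(np.array([q],float)+.5)/6-.5+[280,160]
print("dot",tl(onz(w,T(270,266),.174)[0]))
L=onz(w,T(145,320),.174)[0];Rr=onz(w,T(395,320),.174)[0];print(tl(L),tl(Rr))
```

```text
[0.6084 0.0311 0.2276]
[[282.3656 348.6265]
 [269.3517 257.7026]
 [258.5659 217.3973]]
dot [ 0.0536 -0.0011 -0.0118]
[ 0.0536 -0.0146 -0.0055] [ 0.0536  0.0125 -0.0055]
```

View pics/s19.png

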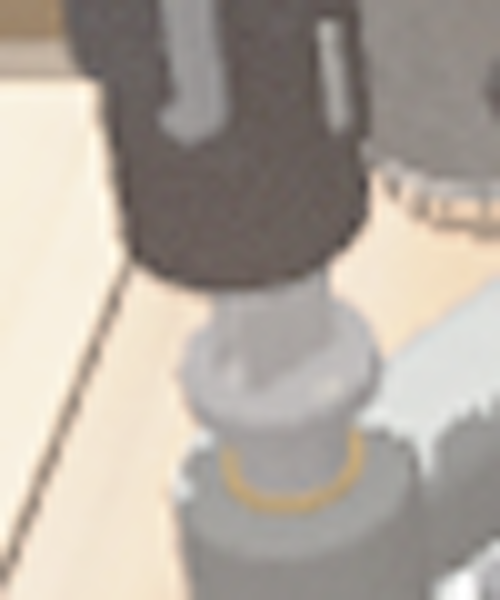

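Run:
```python
from h import *
np.set_printoptions(precision=4,suppress=True)
w=capture("wrist"); s=observe(); p=s["tool_pos"]; M=R.from_quat(s["tcp_rot"]).as_matrix()
H=np.eye(4);H[:3,:3]=M;H[:3,3]=p; CT=w["camera_from_world"]@H  # camera from tool
def at(pos,yaw):
    a=np.radians(yaw); y=np.array([np.cos(a),np.sin(a),0]); x=np.array([0,0,-1.]); G=np.eye(4); G[:3,:3]=np.c_[x,y,np.cross(x,y)]; G[:3,3]=pos
    c=dict(w); c["camera_from_world"]=CT@np.linalg.inv(G); return c
c=at([.45076,-.39342,.19295],56.04); T=lambda *p:(np.array([p],float)+.5)/6-.5+[274,164]
k=np.array([.4723,-.4082,0]); u=np.array([np.cos(np.radians(-35.8)),np.sin(np.radians(-35.8)),0])
for n,q,z in (("near bottom",(316,85),0),("bar near top",(318,130),.053),("bar far top",(310,418),.053),("bar far top-",(310,405),.053)):
    P=onz(c,T(*q),z)[0]; print(n,P,(P-k)@u)
c=at([.47242,-.40863,.02874],54.2)
for n,q,z in (("near bottom13",(327,211),0),("bar near",(327,239),.053),("far",(327,333),.053)):
    P=onz(c,[q],z)[0]; print(n,P,(P-k)@u)
```

```text
near bottom [ 0.4591 -0.3988  0.    ] -0.01623597394375587
bar near top [ 0.4527 -0.3942  0.053 ] -0.024055257459255255
bar far top [ 0.4918 -0.4221  0.053 ] 0.023960567193536304
bar far top- [ 0.49   -0.4208  0.053 ] 0.021683763680361765
near bottom13 [ 0.4592 -0.3985  0.    ] -0.016272562919695425
bar near [ 0.4521 -0.3936  0.053 ] -0.02493155889434084
far [ 0.4906 -0.4214  0.053 ] 0.02257766371747777
```

Emit:
send_rows --steps '[[0.01,[0,-0.0004,-0.0008],[0,0,0]],[0.01,[0,-0.0004,-0.0009],[0,0,0]],[0.01,[0,0,0],[0,0,0]],[0.01,[0,0,0],[0,0,0]],[0.01,[0,0,0],[0,0,0]],[0.01,[0,0,0],[0,0,0]]]'

```text
t: 20.9
tool_pos: [0.6065, 0.0309, 0.2273]
tcp_rot: [0.131, 0.695, -0.131, 0.695]
force: [-0.5, -0.1, -1.3]
width: 0.166
```

Run:
```python
from h import *
np.set_printoptions(precision=4,suppress=True)
sc=capture("scene"); w=capture("wrist"); s=observe(); p=s["tool_pos"]; print(p)
im=sc["img"][225:285,205:255]; im=np.clip(255*(im/255.)**.6,0,255).astype(np.uint8)
cv2.imwrite("pics/s20.png",cv2.resize(im,None,fx=10,fy=10,interpolation=cv2.INTER_CUBIC))
g=cv2.cvtColor(sc["img"],cv2.COLOR_BGR2GRAY)
for r in (241,244,246,248,250,259,261,263): print(r,g[r,212:248])
crop(w,"w20",280,160,95,90,6)
```

```text
[0.6065 0.031  0.2273]
241 [226 228 233 239 205 101  42  48  52  54  52  55  52  51  58  53  53  55
  56  52  51  53  53  52  51  49  50  53  51  48  46 122 141 106  90  93]
244 [232 233 233 234 241 154  47  48  52  53  52  51  53  50  51  55  55  53
  52  52  52  52  52  49  52  55  50  51  50  51  45 124 116 195 158 132]
246 [233 232 232 233 238 185  85  47  51  53  52  54  53  50  55  56  51  50
  54  52  55  51  52  53  52  57  55  52  53  51  43 159 217 198 139 118]
248 [232 231 233 234 220 212 124  49  52  50  52  53  55  53  55  54  53  54
  54  54  55  54  53  52  54  55  54  55  50  44 125 212 221 215 213 215]
250 [230 229 230 233 236 166  74  43  49  50  51  54  55  57  53  51  52  51
  53  53  54  55  54  54  51  52  51  45  87 175 218 220 216 215 212 212]
259 [235 202 113 190 219 219 217 214 212 210 216 185 158 156 144 128 133 130
 126 125 126 125 127 125 124 130 146 153 155 154 160 210 208 194 195 201]
261 [212 126 144 212 221 218 217 215 211 214 199 163 152 156 139 138 156 141
 127 124 123 123 130 143 154 154 154 157 155 157 117 164 200 204 206 206]
263 [154 147 213 222 218 216 215 213 215 219 208 160 149 153 155 158 162 144
 127 131 145 154 157 157 164 172 176 158 142 124 119 189 205 203 205 204]
```

View pics/s20.png

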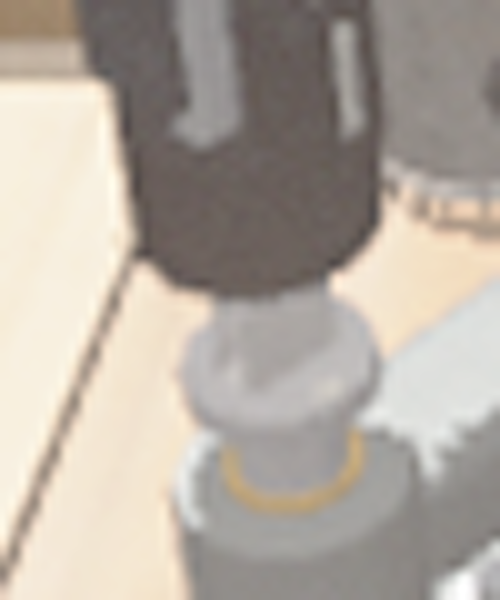

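View pics/w20.png

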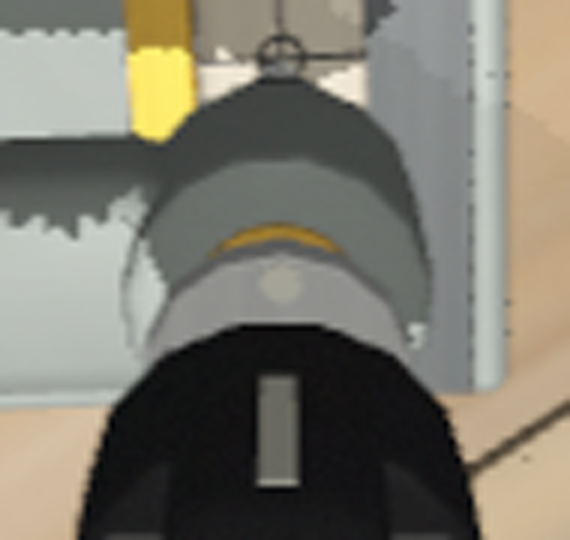

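Emit:
send_rows --steps '[[0.01,[0.003,0,-0.0005],[0,0,0]],[0.01,[0.003,0,0],[0,0,0]],[0.01,[0.002,0,0],[0,0,0]],[0.01,[0.002,0,0],[0,0,0]],[0.01,[0.001,0,0],[0,0,0]],[0.01,[0,0,0],[0,0,0]],[0.01,[0,0,0],[0,0,0]],[0.01,[0,0,0],[0,0,0]]]'

```text
t: 21.67
tool_pos: [0.6061, 0.0311, 0.2164]
tcp_rot: [0.131, 0.695, -0.131, 0.695]
force: [0.2, -0.3, -0.7]
width: 0.164
```

Run:
```python
from h import *
np.set_printoptions(precision=4,suppress=True)
for i in range(3):
  w=capture("wrist"); s=observe(); print(s["tool_pos"],s["force"],s["wrist_torque"])
```

```text
[0.6061 0.0312 0.2164] [-0.547   0.424  -0.7353] [-0.0231  0.0378 -0.0359]
[0.6061 0.0312 0.2164] [-0.1521 -0.4516 -0.7779] [0.0387 0.0142 0.0399]
[0.6061 0.0312 0.2164] [ 0.1273  0.5553 -1.1008] [ 0.0108 -0.0217  0.0413]
```

Emit:
send_rows --steps '[[0.01,[0.002,0,0],[0,0,0]],[0.01,[0.002,0,0],[0,0,0]],[0.01,[0.002,0,0],[0,0,0]],[0.01,[0.002,0,0],[0,0,0]],[0.01,[0.002,0,0],[0,0,0]],[0.01,[0.002,0,0],[0,0,0]],[0.01,[0,0,0],[0,0,0]],[0.01,[0,0,0],[0,0,0]],[0.01,[0,0,0],[0,0,0]]]'

```text
t: 22.57
tool_pos: [0.606, 0.0312, 0.2043]
tcp_rot: [0.131, 0.695, -0.131, 0.695]
force: [0.8, 0.1, -0.2]
width: 0.164
```

Run:
```python
from h import *
np.set_printoptions(precision=4,suppress=True)
for i in range(2):
  w=capture("wrist"); s=observe(); print(s["tool_pos"],s["force"],s["wrist_torque"])
crop(w,"w21",280,160,95,90,6);sc=capture("scene"); crop(sc,"s21",195,215,80,130,4.5)
```

```text
[0.6061 0.0312 0.2044] [ 0.4363 -0.1104 -0.3535] [-0.0059  0.0131 -0.0077]
[0.606  0.0312 0.2044] [-0.2744  0.2049 -0.8538] [-0.0154  0.0192 -0.0269]
```

View pics/s21.png

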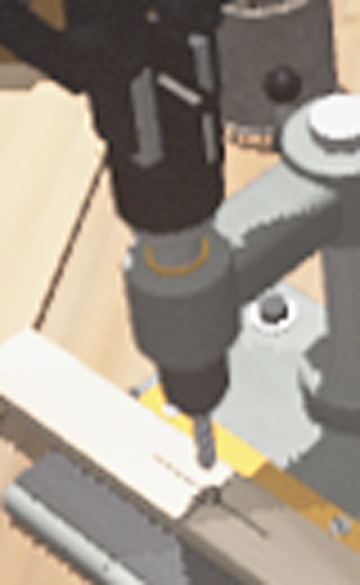

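View pics/w21.png

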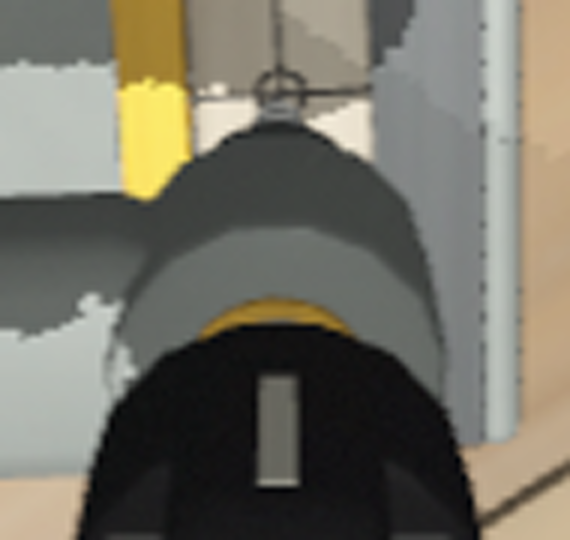

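Emit:
send_rows --steps '[[0.01,[0.001,0,0],[0,0,0]],[0.01,[0.001,0,0],[0,0,0]],[0.01,[0.001,0,0],[0,0,0]],[0.01,[0.001,0,0],[0,0,0]],[0.01,[0.001,0,0],[0,0,0]],[0.01,[0.001,0,0],[0,0,0]],[0.01,[0.001,0,0],[0,0,0]],[0.01,[0,0,0],[0,0,0]],[0.01,[0,0,0],[0,0,0]]]'

```text
t: 23.47
tool_pos: [0.6061, 0.0312, 0.1975]
tcp_rot: [0.131, 0.695, -0.131, 0.695]
force: [-1.4, -0.8, 5.2]
width: 0.161
```

Emit:
send_rows --steps '[[0.01,[0.001,0,0],[0,0,0]],[0.01,[0.001,0,0],[0,0,0]],[0.01,[0.001,0,0],[0,0,0]],[0.01,[0.001,0,0],[0,0,0]],[0.01,[0.001,0,0],[0,0,0]],[0.01,[0.001,0,0],[0,0,0]],[0.01,[0,0,0],[0,0,0]],[0.01,[0,0,0],[0,0,0]]]'

```text
t: 24.13
tool_pos: [0.6061, 0.0312, 0.1916]
tcp_rot: [0.131, 0.695, -0.131, 0.695]
force: [-1.6, -1.0, 5.3]
width: 0.166
```

Run:
```python
from h import *
np.set_printoptions(precision=4,suppress=True)
for i in range(2):
  w=capture("wrist"); s=observe(); print(s["tool_pos"],s["force"],s["wrist_torque"])
crop(w,"w22",280,160,95,90,6);sc=capture("scene"); crop(sc,"s22",195,215,80,130,4.5)
```

```text
[0.6061 0.0312 0.1916] [-2.3407 -0.7137  7.1117] [-0.2552  0.4053 -0.0018]
[0.6061 0.0311 0.1916] [-1.5873 -1.0105  6.4175] [-0.278   0.4524  0.0183]
```

View pics/s22.png

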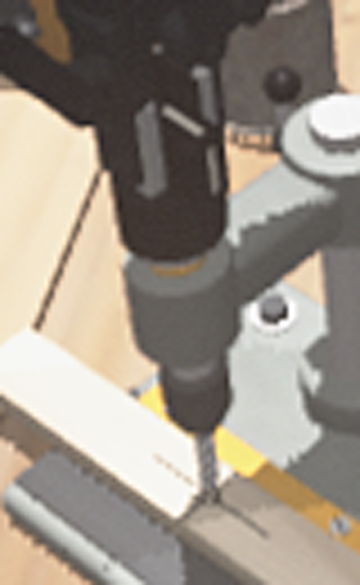

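View pics/w22.png

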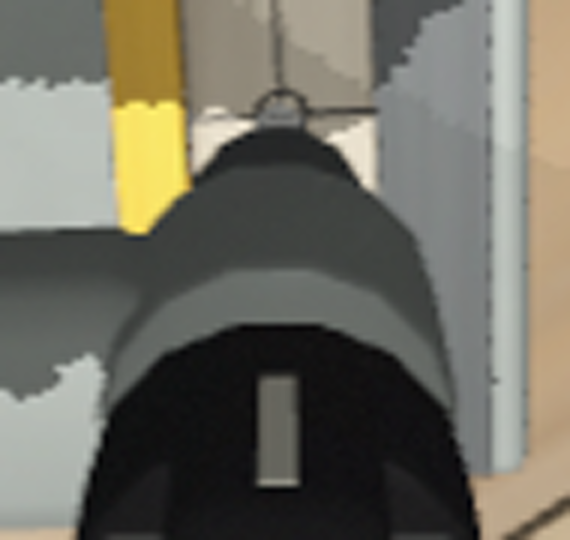

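Emit:
send_rows --steps '[[0.01,[0.001,0,0],[0,0,0]],[0.01,[0.001,0,0],[0,0,0]],[0.01,[0.001,0,0],[0,0,0]],[0.01,[0,0,0],[0,0,0]],[0.01,[0,0,0],[0,0,0]],[0.01,[0,0,0],[0,0,0]]]'

```text
t: 24.78
tool_pos: [0.6061, 0.0312, 0.1887]
tcp_rot: [0.131, 0.695, -0.131, 0.695]
force: [-2.3, -0.8, 5.9]
width: 0.164
```

Emit:
send_rows --steps '[[0.01,[0.001,0,0],[0,0,0]],[0.01,[0.001,0,0],[0,0,0]],[0.01,[0,0,0],[0,0,0]],[0.01,[0,0,0],[0,0,0]],[0.01,[0,0,0],[0,0,0]]]'

```text
t: 25.2
tool_pos: [0.6061, 0.0312, 0.1872]
tcp_rot: [0.131, 0.694, -0.131, 0.695]
force: [-2.9, -0.4, 10.0]
width: 0.169
```

Run:
```python
from h import *
np.set_printoptions(precision=4,suppress=True)
for i in range(2):
  w=capture("wrist"); s=observe(); print(s["tool_pos"],s["force"],s["wrist_torque"])
crop(w,"w23",280,160,95,90,6);sc=capture("scene"); crop(sc,"s23",195,215,80,130,4.5)
```

```text
[0.6061 0.0312 0.1872] [-3.2473 -1.3871 10.2252] [-0.3342  0.7143 -0.0351]
[0.6061 0.0312 0.1872] [-2.9856 -1.0149 10.5546] [-0.3902  0.6884 -0.0772]
```

View pics/s23.png

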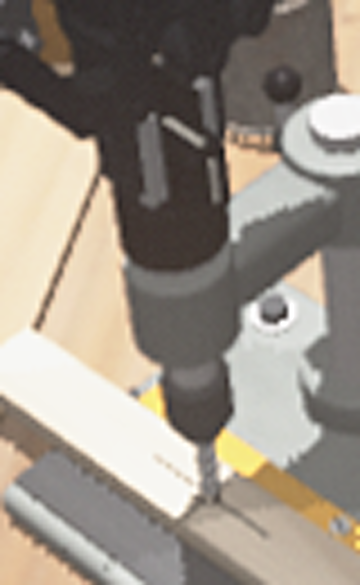

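View pics/w23.png

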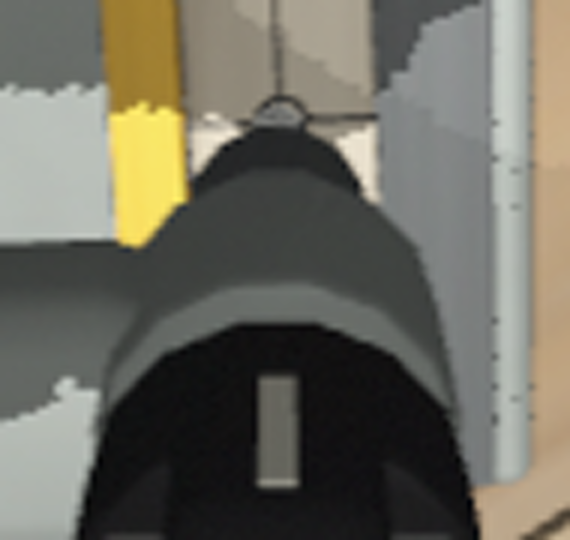

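Emit:
send_rows --steps '[[0.01,[0.001,0,-0.0003],[0,0,0]],[0.01,[0.0005,0,0],[0,0,0]],[0.01,[0,0,0],[0,0,0]],[0.01,[0,0,0],[0,0,0]],[0.01,[0,0,0],[0,0,0]]]'

```text
t: 25.77
tool_pos: [0.6061, 0.0312, 0.1866]
tcp_rot: [0.131, 0.694, -0.132, 0.696]
force: [-5.3, -2.1, 16.3]
width: 0.164
```

Emit:
send_rows --steps '[[0.01,[0.001,0,0],[0,0,0]],[0.01,[0,0,0],[0,0,0]],[0.01,[0,0,0],[0,0,0]],[0.01,[0,0,0],[0,0,0]],[0.01,[0,0,0],[0,0,0]]]'

```text
t: 26.18
tool_pos: [0.6062, 0.0313, 0.1862]
tcp_rot: [0.131, 0.694, -0.132, 0.696]
force: [-5.5, -2.7, 19.7]
width: 0.163
```

Emit:
send_rows --steps '[[0.01,[0.001,0,0],[0,0,0]],[0.01,[0,0,0],[0,0,0]],[0.01,[0,0,0],[0,0,0]],[0.01,[0,0,0],[0,0,0]],[0.01,[0,0,0],[0,0,0]],[0.01,[0,0,0],[0,0,0]],[0.01,[0,0,0],[0,0,0]],[0.01,[0,0,0],[0,0,0]],[0.01,[0,0,0],[0,0,0]],[0.01,[0,0,0],[0,0,0]]]'

```text
t: 27.02
tool_pos: [0.6063, 0.0313, 0.1859]
tcp_rot: [0.131, 0.694, -0.132, 0.696]
force: [-6.7, -3.2, 25.2]
width: 0.163
```

Run:
```python
from h import *
np.set_printoptions(precision=4,suppress=True)
for i in range(3):
  w=capture("wrist"); s=observe(); print(s["tool_pos"],s["force"],s["wrist_torque"],s["width"])
cv2.imwrite("pics/w24f.png",w["img"]);crop(w,"w24",280,160,95,90,6);sc=capture("scene"); crop(sc,"s24",200,250,60,90,6)
t=capture("top"); cv2.imwrite("pics/t24.png",t["img"])
```

```text
[0.6063 0.0313 0.1859] [-7.7638 -3.5316 25.541 ] [-0.8319  1.7748  0.0552] 0.1614056813602728
[0.6063 0.0313 0.1859] [-6.8508 -3.6475 24.9185] [-0.8479  1.7529  0.0027] 0.16689716189709963
[0.6063 0.0313 0.1859] [-7.6066 -3.0272 25.5427] [-0.8109  1.7342  0.0117] 0.1640104813578936
```

View pics/s24.png

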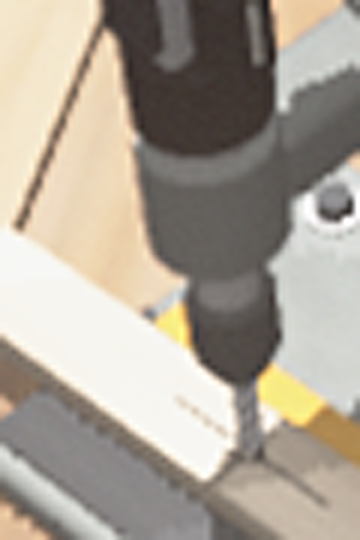

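View pics/w24.png

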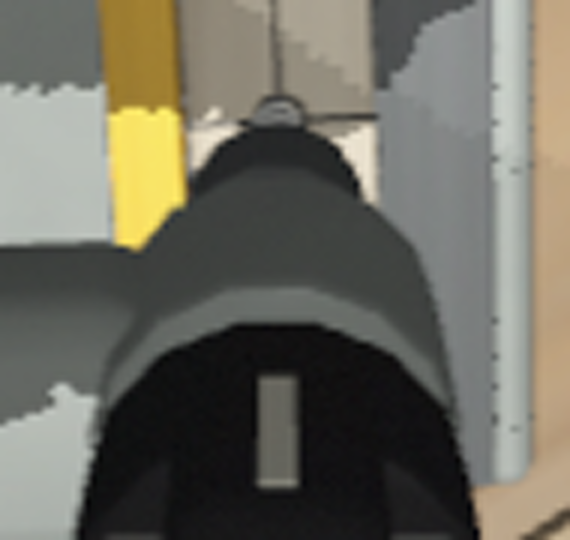

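View pics/t24.png

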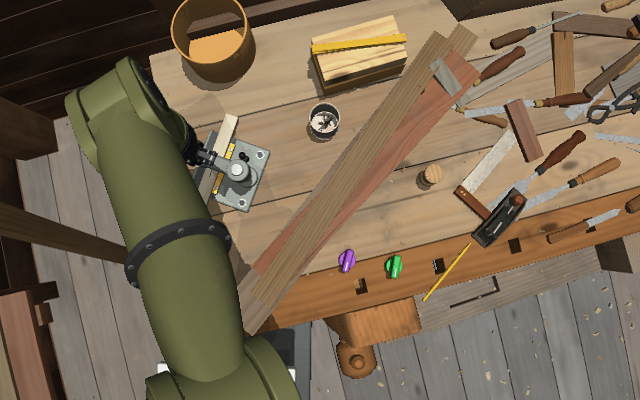

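Run:
```python
from bench import *
print(finish_job()); s=observe(); print(s["t"],s["force"],s["tool_pos"])
```

```text
the job is handed in; nothing more can be done
None
the job is handed in; nothing more can be done
```

The job is handed in. The arm is still gripping the black knob and pressing it down, with the bit's point on the pencilled ring.

- **Strip:** I gripped its near end and slid it about 42 mm along and 2.4 mm towards the fence. The ring was then within about 0.5 mm of the bit's point in the scene camera, and it had not shifted after I let go.
- **Knob:** I picked it up, turned it until its flat was within about 1–2° of the spindle's, and lowered it on. The first alignment was 1–3 mm off, depending on the camera, so I corrected it before inserting. It then went on with no measurable force.
- **Press:** The force was 5–6 N as the quill began to move and 10 N at the height where the bit should meet the strip. I pressed on until it held steady at about 25 N, and the pictures show the bit standing on the ring.
- **Bystanders:** In the last top view the tin, the sleeve and the green and purple knobs stood where they started. The clock read about 27 s.

**Checks that disagreed:**
- The tool ended about 1.5 mm lower than I had worked out, probably from slip in the grip or arm tilt. The scene view still puts the hub's underside at the shoulder's height, but I could not see that contact directly.
- About 7 N of sideways force was left on the tool, because the knob sits slightly off the spindle axis.

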